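Open the rolling mill's oil filter and take out the strainer

TASK

The oil filter of the rolling mill needs cleaning: unscrew the red cap anticlockwise, keeping hold of it as it comes free because a spring pushes it off, and set it down knob up in the blue tray. Then pull the strainer out of the filter by its yellow knob and put it in the same tray. Put both down rather than dropping them, keep them off the bench, and leave the other things on the bench where they are.

Things in the scene. Friction and masses are not known exactly. Their poses are not given: they have to be found in the camera images.
- neck_top (a point): centre of the mouth of the oil filter's upright aluminium neck, on the thread's vertical axis, 137 mm above the bench. Neck 46 mm across, 56 mm over the thread, bore 36 mm. Ordinary right-hand thread, three starts, rising 25.5 mm per turn: the cap comes free after 1.25 turns (7.85 rad) anticlockwise seen from above, 32 mm higher. Friction holds the cap where it is let go on the thread, not past its end.
- housing: the oil filter, bolted down: 140 mm square steel base plate 12 mm thick, grey round body 94 mm across up to 85 mm, then the neck. Origin: centre of the base plate's underside, z up. A spring in the bore pushes the strainer, and through it the cap, upwards: about 6 N when closed, 3 N as the cap frees; let go there, the cap jumps up 12 mm and may tip off.
- cap_center (a point): on the axis of the red screw cap half-way up, 40 mm above its lower rim; z points out of its knob; 134.5 mm above the bench when screwed down. The cap is 79.5 mm tall, about 80 g: a skirt 69 mm across and 51.5 mm tall (inside 61 mm across, 45.5 mm deep), and on it a round fluted knob.
- cap_grip (a point): centre of the cap's round fluted knob (44 mm across, 28 mm tall: the grip, any yaw will do), on its axis, 65.5 mm above the cap's lower rim, 160 mm above the bench when screwed down. A white stripe on top points along x.
- strainer_center (a point): middle of the strainer: a brass cylinder 31 mm across and 68 mm long, a short stem and a yellow round knob above; 98 mm in all, about 90 g; 49 mm above its foot, z towards the knob. Stands in the filter, hidden by the cap. With the cap off the spring lifts it 44 mm and holds it, 47 mm of it out of the bore and 51 mm in it: pull it straight up. It may stand or lie in the tray.
- strainer_knob (a point): centre of the strainer's yellow knob (24 mm across, 24 mm tall), 86 mm above its foot, 172 mm above the bench when the cap is off
- tray: blue open tray, fixed: 260 mm (its x) by 170 mm (its y) outside, 25 mm high, walls and floor 5 mm; origin at the centre of its underside on the bench. Room for the cap in one half (x = -60 mm) and the strainer in the other.
- cap: the red cap, origin at the centre of its lower rim
- strainer: the strainer, origin at the centre of its foot
- screwdriver: screwdriver with orange handle, 170 mm, lying on the bench; leave alone
- mug: white mug, 80 mm across, 90 mm tall; leave alone
- bead_jar: glass jar with steel lid, 68 mm across, 85 mm tall; leave alone
- mallet: wooden mallet standing on its head, 74 mm across, 205 mm tall; leave alone
Mind the look-alikes: they are no part of the job. Several things have the shape of the cap; the one meant has the colours described above.

How it is judged (in metres and radians):
On the way, in this order (a step that is already met when the one before it is completed fails the run):
1. the cap, freed from the thread, is held in the fingers, lifted at least 50 mm above where it started (height (world z) of cap_center above 0.1845 m and contact force between the fingers and cap above 0.5 N), for 0.2 s.
2. the cap stands knob up in the tray, let go (x of cap_center in the frame of tray between -0.1 and 0.1 m and y of cap_center in the frame of tray between -0.055 and 0.055 m and z of cap_center in the frame of tray below 0.055 m and angle between cap_center's own z axis and vertical below 0.2 rad and contact force between the fingers and cap below 0.05 N), for 0.2 s.
3. the strainer is held clear above the neck (height (world z) of strainer_center above 0.187 m and contact force between the fingers and strainer above 0.5 N), for 0.1 s.
At the end, for the whole second after the job is handed in: The cap stands knob up (within 0.2 rad) on the tray's floor, its axis within 100 mm (tray x) and 55 mm (tray y) of the tray's middle; the strainer stands or lies inside the tray; both are let go and at rest (all of step 2 and x of strainer_center in the frame of tray between -0.125 and 0.125 m and y of strainer_center in the frame of tray between -0.08 and 0.08 m and z of strainer_center in the frame of tray below 0.064 m and contact force between the fingers and strainer below 0.05 N and linear speed of each of cap, strainer below 0.03 m/s); the robot touches nothing.
It fails at once if the cap is not caught: with no finger on it, it has come free and sprung up (38 mm or more above where it started) (height (world z) of cap_center above 0.1725 m and contact force between the fingers and cap below 0.02 N).
It fails at once if the cap is dropped or thrown: let go away from the filter more than about 30 mm above the tray's floor (horizontal distance between cap_center and neck_top above 0.06 m and height (world z) of cap_center above 0.077 m and contact force between the fingers and cap below 0.02 N).
It fails at once if the strainer is dropped: let go away from the filter more than about 30 mm above the tray's floor (horizontal distance between strainer_center and neck_top above 0.06 m and height (world z) of strainer_center above 0.085 m and contact force between the fingers and strainer below 0.02 N).
It fails at once if the cap or the strainer is put or falls on the bench, outside the tray ((height (world z) of cap_center below 0.055 m and (x of cap_center in the frame of tray above 0.13 m or x of cap_center in the frame of tray below -0.13 m or y of cap_center in the frame of tray above 0.085 m or y of cap_center in the frame of tray below -0.085 m) and horizontal distance between cap_center and neck_top above 0.06 m) or (height (world z) of strainer_center below 0.055 m and (x of strainer_center in the frame of tray above 0.13 m or x of strainer_center in the frame of tray below -0.13 m or y of strainer_center in the frame of tray above 0.085 m or y of strainer_center in the frame of tray below -0.085 m) and horizontal distance between strainer_center and neck_top above 0.06 m)).
It fails at once if another thing on the bench is moved more than 20 mm (distance of any of screwdriver, mug, bead_jar, mallet from where it was at the start of the episode above 0.02 m).
It also fails if it takes over 72 s, if anything falls off the work surface, if the arm or the gripper's body presses on something with over 40 N, if the wrist force passes 120 N, or if a joint passes its speed limit or range.

ROBOT

A 6-joint arm with a two-finger parallel gripper is mounted at the origin on the work surface. World frame = base frame: x ahead of the robot, y to its left, z up, the work surface at z = 0. Lengths are in m, angles in degrees, forces in N, time in s.
With the tool pointing down it reaches from about 0.375 to 0.9 m from the base axis. Payload 3.1 kg.
Tool frame: the origin (TCP) lies at the very end of the fingers, on their centre line; the grasp point (between the pads) lies 19 mm behind it (bot.grip_point_offset is the distance from the TCP to the grasp point, in m); z points along the fingers, x is the direction in which the jaws open and shut, and the axes are right-handed (so a half turn about z gives the same grasp; the last joint's range is limited). The gripper opens to 87 mm and grips with 3 to 60 N. Pads are 19 mm wide; open, the fingers measure 117 mm over their backs; the gripper's body (75 mm by 190 mm) begins 51 mm behind the grasp point.
Start: joints at [55.147, 30.224, 82.088, -0, 67.689, -10.227], TCP at [0.26, 0.568, 0.223] pointing down, gripper open.
Joint ranges: [-176.69, 176.69], [-43.24, 126.21], [12.49, 139.97], [-82, 262], [0, 151.66], [-163.58, 163.58]. Speed limits (degrees/s): [159.86, 159.86, 180, 180, 180, 180].

INTERFACE

Orientations are given as a 3x3 rotation matrix whose columns are the frame's x, y, z axes.
In Python, from rig import bot, capture, recognise, place_of gives the robot as it stands.
- The arm moves only by the tool send_rows, never from a script. Its argument "motion" is a list of rows, each a list of 2 entries, a list of its own where there are three numbers: the shift along the tool's x, y, z in mm, then the turn about the tool's z in rad. A call has exactly 5 rows; each row shifts and turns the pose as measured when the row begins, along the tool's axes as they then stand; what a row does not reach is not made up. A row lasts 1/12 s, in which the tool goes at most 41.7 mm and 7.16 degrees, less where a joint would pass 70% of its speed; a pose out of reach is approached as far as the arm can. A call with a gripper value outside its range is refused whole. "gripper" is the closure, from 0 (fully open) to 1 (shut), set as the call begins (left out, the last holds). The fingers move at their own pace and stop on an object; the grip force is fixed at half the most. Time passes only in rows, so rows that do not move let the fingers close, or fill a call up. It gives the time, the measured TCP pose, the force and the opening at its end, in the units of the state.
- bot.read_state(): the state, without advancing time (a new reading comes with each control period).
- capture(name): name is "scene" or "side" or "wrist"; returns a dict with "image" (480x640x3 uint8, blue, green, red), "fx", "fy", "cx", "cy" (pixels), "dist_coeffs" ([k1, k2, p1, p2, k3] as OpenCV has them; the pictures are not rectified), "rvec" (rotation vector, rad) and "tvec" (3), from world to camera coordinates, as OpenCV has them. Camera axes: x right, y down, z forward; pixel columns grow to the right and rows downward; lengths in m; the calibration is good to about 2 mm. A picture is of the moment at which its call begins. There is no depth.
- bot.hand_in(): hands the job in, once; it reports no verdict.
Trained networks look in the newest picture that a camera, given by its name, has taken for a name from the list of things; names that differ only in an ending like _2 or _b are one class to them, and where a whole thing is asked for, a point or a joint stands for the part that bears it (a point fixed in the world has none). Each returns a list of dicts, best first, with "p" (0 to 1); they miss things now and then, are a little off and sometimes report something else, mostly with a low value. They report only what shows in the picture. A call takes as long as a camera call. They do not tell look-alikes from the thing itself.
- recognise(camera, target): "xy" ([column, row] in pixels, amid what is visible of it).
- place_of(camera, target): "xy" ([column, row] in pixels: a listed point, or the origin of a listed thing).
The state is a dict: "time_s": time; "joint_positions": joint angles; "qvel": joint speeds; "tau": joint torques, N m; "position": TCP position; "tcp_rot": TCP orientation; "force": force on the tool from outside, world axes, zero at the start; "moment": the same for the moment, N m; "opening": opening from 0.0 (shut) to 1.0 (fully open).
Only numpy, scipy, OpenCV 4.12 (cv2) and the standard library are available. Lean on these libraries where they do the work, as an engineer would, in place of code of your own. Each camera call takes 0.05 s, during which the arm holds its last target.

## Working session

There is one attempt and no reset: what is moved stays moved. The work goes in short steps, Python scripts to look and compute and a tool call to move; the robot and the scene stay as the last step left them, time stands still between calls to the robot, and variables do not carry over. Pictures are saved under pics/ and viewed, and the job is handed in when it is done.

Besides the shell and the picture viewer there is one more tool, called as a command line: name --argument value ..., lists and objects as JSON in quotes. send_rows: Moves the arm, as the interface text tells. Its arguments: {"type":"object","properties":{"motion":{"type":"array","items":{"type":"array"}},"gripper":{"type":"number"}},"required":["motion"]}

```bash
ls; mkdir -p pics; python3 - <<'E'
from rig import bot, capture, recognise, place_of
import cv2, numpy as np
s=bot.read_state(); print({k:np.round(v,3).tolist() for k,v in s.items()})
for c in ["scene","side","wrist"]:
    d=capture(c); cv2.imwrite(f"pics/{c}0.png",d["image"])
    print(c,d["fx"],d["cx"],d["cy"],np.round(d["dist_coeffs"],3),np.round(-cv2.Rodrigues(np.array(d["rvec"],float))[0].T@np.array(d["tvec"]).ravel(),3))
    for t in ["cap_grip","cap_center","neck_top","housing","tray"]:
        try: print(t,[(np.round(r["xy"],1).tolist(),round(r["p"],2)) for r in place_of(c,t)][:4])
        except Exception as e: print(t,e)
print(bot.read_state()["time_s"])
E
```

```text
pics
{'time_s': 0.0, 'joint_positions': [55.149, 30.28, 82.157, 0.002, 67.688, -10.226], 'qvel': [0.01, 0.072, -0.046, 0.04, 0.026, -0.041], 'tau': [-0.001, -44.005, -17.659, 0.063, 0.058, -0.0], 'position': [0.26, 0.568, 0.222], 'tcp_rot': [[0.417, 0.909, -0.001], [0.909, -0.417, -0.002], [-0.002, -0.0, -1.0]], 'force': [-0.33, 0.479, 0.301], 'moment': [-0.085, 0.005, 0.026], 'opening': 0.999}
scene 568.4658860162574 323.8478321168985 232.05059924222797 [-0.173  0.     0.     0.     0.   ] [ 1.363 -0.624  1.054]
cap_grip [([193.9, 267.1], 0.94), ([310.4, 314.6], 0.94), ([207.1, 351.2], 0.85), ([235.2, 267.1], 0.82)]
cap_center [([235.5, 274.6], 0.96), ([202.9, 355.4], 0.84), ([310.4, 319.8], 0.74), ([195.8, 270.1], 0.65)]
neck_top []
housing [([240.6, 312.9], 0.8), ([236.8, 268.7], 0.55)]
tray [([237.8, 285.7], 0.68)]
side 448.3470754089189 314.43717315879996 239.19697347836444 [0.011 0.    0.    0.    0.   ] [ 0.336 -0.74   0.791]
cap_grip [([352.4, 288.6], 0.9), ([399.8, 268.1], 0.84), ([428.3, 366.1], 0.72), ([282.4, 355.2], 0.68)]
cap_center [([394.6, 278.0], 0.97), ([352.1, 297.5], 0.86), ([281.3, 361.8], 0.77), ([422.9, 378.6], 0.69)]
neck_top []
housing [([347.8, 340.4], 0.69)]
tray [([289.5, 217.8], 0.97), ([350.3, 310.9], 0.69)]
wrist 342.65379508943175 325.47615738964663 241.1727611304055 [-0.024  0.     0.     0.     0.   ] [0.196 0.599 0.384]
cap_grip []
cap_center []
neck_top []
housing []
tray []
0.9
```

View pics/scene0.png

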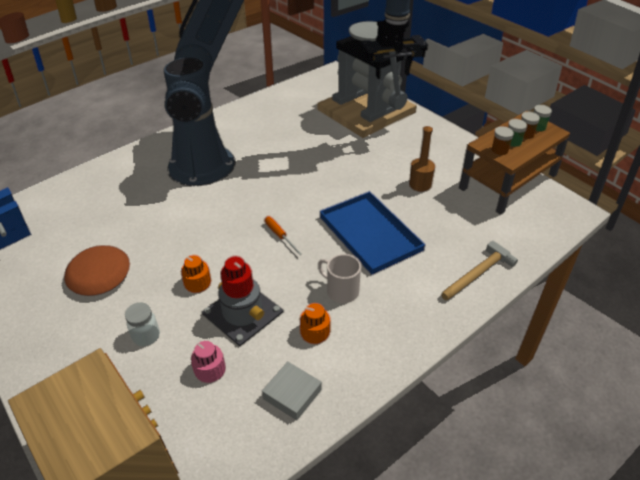

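View pics/side0.png

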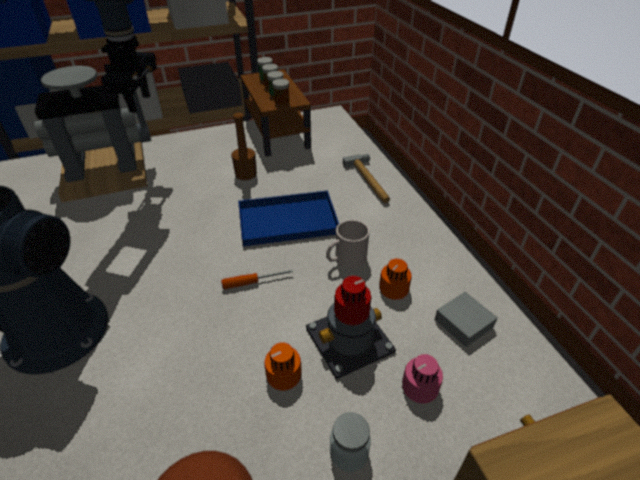

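View pics/wrist0.png

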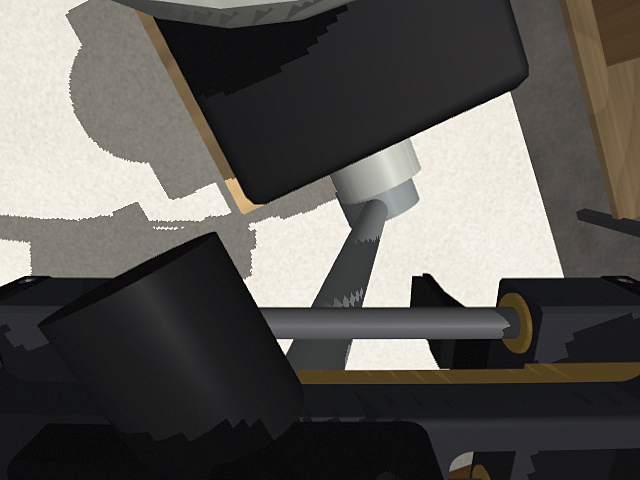

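```bash
cat > h.py <<'E'
import cv2, numpy as np
def cam(d):
    K=np.array([[d["fx"],0,d["cx"]],[0,d["fy"],d["cy"]],[0,0,1.]]); return K,np.array(d["dist_coeffs"],float),np.array(d["rvec"],float),np.array(d["tvec"],float).ravel()
def onz(d,xy,z):
    K,D,r,t=cam(d); u=cv2.undistortPoints(np.array([[xy]],float),K,D)[0,0]; R=cv2.Rodrigues(r)[0]
    C=-R.T@t; v=R.T@np.array([u[0],u[1],1]); return C+v*(z-C[2])/v[2]
def ray(d,xy):
    K,D,r,t=cam(d); u=cv2.undistortPoints(np.array([[xy]],float),K,D)[0,0]; R=cv2.Rodrigues(r)[0]
    v=R.T@np.array([u[0],u[1],1]); return -R.T@t, v/np.linalg.norm(v)
def tri(obs):
    A=np.zeros((3,3));b=np.zeros(3)
    for d,xy in obs:
        C,v=ray(d,xy);P=np.eye(3)-np.outer(v,v);A+=P;b+=P@C
    return np.linalg.solve(A,b)
def proj(d,P):
    K,D,r,t=cam(d); return cv2.projectPoints(np.array(P,float).reshape(-1,1,3),r,t,K,D)[0].reshape(-1,2)
E
python3 - <<'E'
from rig import bot, capture, recognise, place_of
from h import *
import pickle
S=capture("scene");D=capture("side"); pickle.dump((S,D),open("sd.pkl","wb"))
for nm,d in(("scene",S),("side",D)):
    print(nm)
    for t in ["cap_grip","cap_center","cap","housing","tray","mug","screwdriver","mallet","bead_jar"]:
        print(t,[(np.round(r["xy"],1).tolist(),round(r["p"],2)) for r in place_of(nm,t)][:5])
    hsv=cv2.cvtColor(d["image"],cv2.COLOR_BGR2HSV)
    m=cv2.inRange(hsv,(105,150,60),(125,255,255))
    n,l,st,c=cv2.connectedComponentsWithStats(m)
    for i in range(1,n):
        if st[i,4]>1500: 
            cnt=cv2.findContours((l==i).astype(np.uint8),0,2)[0][0]
            print("blue",st[i],cv2.approxPolyDP(cv2.convexHull(cnt),6,True).reshape(-1,2).tolist())
a=cv2.resize(S["image"][220:350,170:300],(400,400));b=cv2.resize(D["image"][250:390,290:430],(400,400))
cv2.imwrite("pics/crop1.png",np.hstack([a,b]))
E
```

```text
scene
cap_grip [([312.4, 314.7], 0.89), ([192.3, 267.2], 0.8), ([206.2, 352.8], 0.75), ([233.4, 267.3], 0.69)]
cap_center [([311.8, 322.1], 0.97), ([206.4, 358.3], 0.88), ([192.5, 274.1], 0.67), ([236.9, 271.1], 0.63)]
cap [([193.9, 281.8], 0.93), ([315.8, 334.1], 0.71), ([210.8, 373.0], 0.67), ([240.7, 286.3], 0.58)]
housing [([239.9, 312.3], 0.71)]
tray [([371.5, 232.0], 0.93)]
mug [([239.2, 313.5], 0.64), ([344.7, 288.3], 0.61)]
screwdriver [([236.1, 272.0], 0.16)]
mallet [([420.3, 183.4], 0.94)]
bead_jar [([146.1, 336.2], 0.64)]
blue [ 493    0   94   36 2263] [[586, 0], [573, 24], [548, 35], [493, 13], [495, 0]]
blue [ 321  193  103   80 3862] [[422, 249], [372, 272], [321, 212], [369, 193]]
side
cap_grip [([425.6, 364.7], 0.98), ([395.6, 269.0], 0.64), ([281.1, 355.2], 0.55)]
cap_center [([350.6, 297.7], 0.95), ([280.4, 361.9], 0.82), ([394.9, 279.3], 0.67), ([425.4, 377.7], 0.65)]
cap [([284.2, 375.9], 0.9), ([394.7, 287.3], 0.75), ([351.0, 310.7], 0.61), ([420.5, 388.4], 0.58)]
housing [([351.5, 341.6], 0.88)]
tray [([289.0, 219.2], 0.56)]
mug [([350.5, 258.2], 0.97)]
screwdriver [([256.4, 279.4], 0.91)]
mallet []
bead_jar [([348.3, 451.7], 0.77)]
blue [ 240  199   96   41 2818] [[335, 223], [243, 239], [240, 208], [326, 199]]
```

View pics/crop1.png

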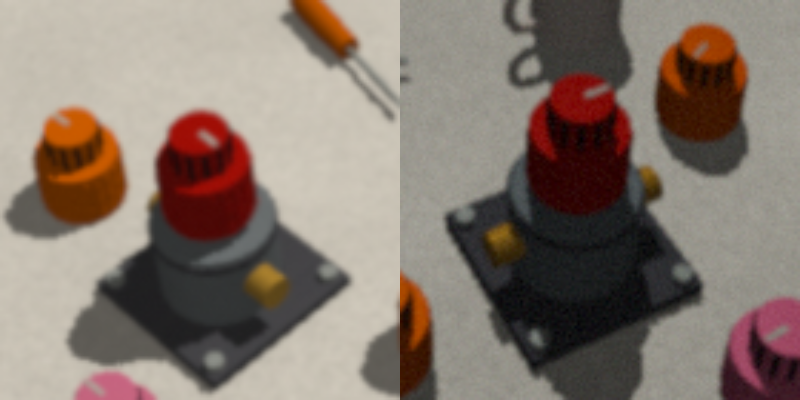

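```bash
python3 - <<'E'
from h import *
import pickle
S,D=pickle.load(open("sd.pkl","rb"))
p=lambda n,v:print(n,np.round(v,4))
p("top S",onz(S,(235,262.6),.174));p("top D",onz(D,(353.7,284.3),.174));p("tri",tri([(S,(235,262.6)),(D,(353.7,284.3))]))
p("grip S",onz(S,(233.9,267.2),.16));p("grip D",onz(D,(352.4,288.6),.16))
p("cc S",onz(S,(236.2,272.8),.1345));p("cc D",onz(D,(351,297.7),.1345))
p("hous",onz(S,(240,312.5),0));p("hous",onz(D,(350,341),0))
# base corners: crops
for n,d,o,sc,cs in(("S",S,(170,220),400/130,[(98,288),(350,280),(212,390)]),("D",D,(290,250),400/140,[(45,218),(300,292),(135,370)])):
    for c in cs: p(n,onz(d,(o[0]+c[0]/sc,o[1]+c[1]/sc),.006))
for d,q in((S,[(423,246),(372,271),(321,215),(369,194)]),(D,[(337,232),(244,243),(240,202),(331,193)])):
    for c in q: p("tray",onz(d,c,.025 if 0 else .012))
p("trayc",onz(S,(371.5,232),0));p("trayc",onz(D,(289.2,218.5),0))
for n,c,d in [("orangeA",(194,282),S),("orangeA",(284,376),D),("orangeB",(315.8,334),S),("orangeB",(394.7,287.3),D),("pink",(210.8,373),S),("mug",(344.7,288.3),S),("jar",(146.1,336),S),("jar",(348,451.7),D),("mallet",(420.3,183.4),S),("screwd",(256.4,279.4),D)]:
    p(n,onz(d,c,0))
E
```

```text
top S [ 0.5873 -0.2288  0.174 ]
top D [ 0.5835 -0.2354  0.174 ]
tri [ 0.5852 -0.2292  0.1698]
grip S [ 0.5851 -0.2321  0.16  ]
grip D [ 0.5826 -0.2331  0.16  ]
cc S [ 0.5806 -0.2264  0.1345]
cc D [ 0.5811 -0.233   0.1345]
hous [ 0.58   -0.2332  0.    ]
hous [ 0.5836 -0.2379  0.    ]
S [ 0.5295 -0.3078  0.006 ]
S [ 0.6469 -0.1527  0.006 ]
S [ 0.6651 -0.2929  0.006 ]
D [ 0.5066 -0.1752  0.006 ]
D [ 0.6576 -0.2974  0.006 ]
D [ 0.5243 -0.3156  0.006 ]
tray [0.7119 0.2567 0.012 ]
tray [0.6905 0.0919 0.012 ]
tray [0.4443 0.1298 0.012 ]
tray [0.4627 0.2955 0.012 ]
tray [0.6793 0.0823 0.012 ]
tray [0.4387 0.1229 0.012 ]
tray [0.4659 0.2969 0.012 ]
tray [0.7258 0.2493 0.012 ]
trayc [0.5761 0.199  0.    ]
trayc [ 0.5805  0.1926 -0.    ]
orangeA [ 0.4244 -0.2684  0.    ]
orangeA [ 0.4298 -0.2703  0.    ]
orangeB [ 0.7441 -0.1344  0.    ]
orangeB [ 0.7402 -0.1342  0.    ]
pink [ 0.6804 -0.3785  0.    ]
mug [0.6819 0.0085 0.    ]
jar [ 0.4992 -0.4438  0.    ]
jar [ 0.493  -0.4465  0.    ]
mallet [0.5147 0.4602 0.    ]
screwd [ 0.44   -0.0005  0.    ]
```

Candidates in the scene image are red on the filter (235,267), orange (194,270), orange (312,317) and pink (207,355). The crop confirms that the red one on the grey filter is the target. Its axis is at about (0.585, -0.233). The tray centre is at about (0.578, 0.195), with its x axis at about -8.7°.

send_rows --motion '[[[0,0,-25],0],[[0,0,-25],0],[[0,0,-25],0],[[0,0,-25],0],[[0,0,-25],0]]' --gripper 0

```text
time_s: 2.32
position: [0.2581, 0.5645, 0.3437]
tcp_rot: [[0.417, 0.909, -0.011], [0.909, -0.417, -0.016], [-0.019, -0.003, -1.0]]
force: [-0.1, 0.2, 0.5]
opening: 1.002
```

```bash
cat > plan.py <<'E'
import sys, json
from h import *
from rig import bot
def plan(target,n,turn=0.0,show=None):
    s=bot.read_state(); p=np.array(s["position"]);R=np.array(s["tcp_rot"])
    w=(np.array(target)-p)/n
    print("t",round(s["time_s"],2),"pos",np.round(p,4),"yaw",round(np.degrees(np.arctan2(R[1,0],R[0,0])),1),"tiltz",np.round(R[:,2],4),"q6",round(s["joint_positions"][5],1),"F",np.round(s["force"],1),"M",np.round(s["moment"],2),"op",round(s["opening"],3))
    rows=[]
    for i in range(n):
        rows.append([[float(round(v,1)) for v in R.T@w*1000],round(turn/n,3)])
        R=R@cv2.Rodrigues(np.array([0,0,turn/n]))[0]
    for i in range(0,n,5): print(json.dumps(rows[i:i+5]))
if __name__=="__main__":
    a=[float(x) for x in sys.argv[1:]]
    plan(a[:3],int(a[3]),a[4] if len(a)>4 else 0)
E
python3 plan.py .585 -.233 .33 30 3.48
```

```text
t 2.32 pos [0.2581 0.5645 0.3437] yaw 65.4 tiltz [-0.0112 -0.0162 -0.9998] q6 -10.2 F [-0.1  0.2  0.5] M [ 0.01 -0.08  0.05] op 1.002
[[[-19.6, 21.0, 0.8], 0.116], [[-17.0, 23.1, 0.8], 0.116], [[-14.3, 24.9, 0.8], 0.116], [[-11.3, 26.4, 0.8], 0.116], [[-8.1, 27.5, 0.8], 0.116]]
[[[-4.9, 28.3, 0.8], 0.116], [[-1.6, 28.7, 0.8], 0.116], [[1.7, 28.7, 0.8], 0.116], [[5.0, 28.3, 0.8], 0.116], [[8.3, 27.5, 0.8], 0.116]]
[[[11.4, 26.4, 0.8], 0.116], [[14.4, 24.9, 0.8], 0.116], [[17.2, 23.0, 0.8], 0.116], [[19.7, 20.9, 0.8], 0.116], [[22.0, 18.5, 0.8], 0.116]]
[[[24.0, 15.8, 0.8], 0.116], [[25.7, 12.9, 0.8], 0.116], [[27.0, 9.9, 0.8], 0.116], [[27.9, 6.7, 0.8], 0.116], [[28.5, 3.4, 0.8], 0.116]]
[[[28.7, 0.1, 0.8], 0.116], [[28.5, -3.3, 0.8], 0.116], [[28.0, -6.5, 0.8], 0.116], [[27.0, -9.7, 0.8], 0.116], [[25.7, -12.8, 0.8], 0.116]]
[[[24.1, -15.7, 0.8], 0.116], [[22.1, -18.4, 0.8], 0.116], [[19.8, -20.8, 0.8], 0.116], [[17.3, -23.0, 0.8], 0.116], [[14.5, -24.8, 0.8], 0.116]]
```

send_rows --motion '[[[-20,21,0],0.116],[[-17,23,0],0.116],[[-14,25,0],0.116],[[-11,26,0],0.116],[[-8,27,0],0.116]]'

```text
time_s: 2.73
position: [0.3133, 0.4363, 0.353]
tcp_rot: [[0.855, 0.519, 0.001], [0.519, -0.855, 0.002], [0.002, -0.001, -1.0]]
force: [0.6, -0.4, 0.4]
opening: 1.004
```

send_rows --motion '[[[-5,28,0],0.116],[[-2,29,0],0.116],[[2,29,0],0.116],[[5,28,0],0.116],[[8,28,0],0.116]]'

```text
time_s: 3.15
position: [0.3648, 0.2948, 0.3537]
tcp_rot: [[0.998, -0.063, 0.003], [-0.063, -0.998, 0.003], [0.003, -0.004, -1.0]]
force: [0.1, -0.9, 0.0]
opening: 0.998
```

```bash
python3 plan.py .585 -.233 .33 20 2.32
```

```text
t 3.15 pos [0.3648 0.2948 0.3537] yaw -3.6 tiltz [ 0.0033  0.0034 -1.    ] q6 28.8 F [ 0.1 -0.9  0. ] M [-0.11  0.07  0.01] op 0.998
[[[12.6, 25.6, 1.1], 0.116], [[15.5, 24.0, 1.1], 0.116], [[18.2, 22.1, 1.1], 0.116], [[20.6, 19.8, 1.1], 0.116], [[22.8, 17.3, 1.1], 0.116]]
[[[24.6, 14.5, 1.1], 0.116], [[26.2, 11.6, 1.1], 0.116], [[27.3, 8.5, 1.1], 0.116], [[28.1, 5.2, 1.1], 0.116], [[28.5, 2.0, 1.1], 0.116]]
[[[28.6, -1.4, 1.1], 0.116], [[28.2, -4.7, 1.1], 0.116], [[27.5, -7.9, 1.1], 0.116], [[26.4, -11.0, 1.1], 0.116], [[24.9, -14.0, 1.1], 0.116]]
[[[23.2, -16.8, 1.1], 0.116], [[21.1, -19.4, 1.1], 0.116], [[18.7, -21.7, 1.1], 0.116], [[16.0, -23.7, 1.1], 0.116], [[13.2, -25.4, 1.1], 0.116]]
```

Tracks well.

send_rows --motion '[[[13,26,1],0.116],[[15,24,1],0.116],[[18,22,1],0.116],[[21,20,1],0.116],[[23,17,1],0.116]]'

```text
time_s: 3.57
position: [0.4193, 0.155, 0.3497]
tcp_rot: [[0.782, -0.623, 0.007], [-0.623, -0.782, 0.004], [0.003, -0.008, -1.0]]
force: [0.2, 0.0, 0.6]
opening: 1.002
```

send_rows --motion '[[[25,15,1],0.116],[[26,12,1],0.116],[[27,8,1],0.116],[[28,5,1],0.116],[[28,2,1],0.116]]'

```text
time_s: 3.98
position: [0.4698, 0.014, 0.3455]
tcp_rot: [[0.284, -0.959, 0.01], [-0.959, -0.284, 0.005], [-0.001, -0.011, -1.0]]
force: [0.1, -0.2, -0.0]
opening: 1.0
```

```bash
python3 plan.py .585 -.233 .30 10 1.16
```

```text
t 3.98 pos [0.4698 0.014  0.3455] yaw -73.5 tiltz [ 0.0101  0.0045 -0.9999] q6 61.2 F [ 0.1 -0.2 -0. ] M [-0.1   0.15  0.04] op 1.0
[[[27.0, -4.0, 4.6], 0.116], [[26.3, -7.1, 4.6], 0.116], [[25.3, -10.1, 4.6], 0.116], [[24.0, -12.9, 4.6], 0.116], [[22.3, -15.6, 4.6], 0.116]]
[[[20.4, -18.1, 4.6], 0.116], [[18.1, -20.3, 4.6], 0.116], [[15.7, -22.3, 4.6], 0.116], [[13.0, -24.0, 4.6], 0.116], [[10.1, -25.3, 4.6], 0.116]]
```

send_rows --motion '[[[27,-4,4],0.116],[[26,-7,4],0.116],[[25,-10,4],0.116],[[24,-13,4],0.116],[[22,-16,4],0.116]]'

```text
time_s: 4.4
position: [0.5277, -0.1169, 0.3265]
tcp_rot: [[-0.319, -0.948, 0.014], [-0.948, 0.319, 0.004], [-0.008, -0.012, -1.0]]
force: [0.3, -0.6, -0.1]
opening: 1.0
```

send_rows --motion '[[[20,-18,4],0.116],[[18,-20,4],0.116],[[15,-22,4],0.116],[[13,-24,4],0.116],[[8,-20,4],0.08]]'

```text
time_s: 4.82
position: [0.5795, -0.2439, 0.3058]
tcp_rot: [[-0.783, -0.621, 0.015], [-0.621, 0.783, 0.003], [-0.014, -0.007, -1.0]]
force: [0.7, -1.0, 0.4]
opening: 0.996
```

```bash
python3 - <<'E'
from rig import *
from h import *
d=capture("wrist"); cv2.imwrite("pics/w1.png",d["image"])
R=cv2.Rodrigues(np.array(d["rvec"],float))[0]
print(np.round(-R.T@np.array(d["tvec"]).ravel(),3),np.round(R[2],3))
for t in ["cap_grip","cap_center"]: print(t,[(np.round(r["xy"],1).tolist(),round(r["p"],2)) for r in place_of("wrist",t)][:4])
print(proj(d,[[.585,-.233,.174]]))
import pickle; pickle.dump(d,open("w1.pkl","wb"))
E
python3 plan.py .585 -.233 .30 5 0
```

```text
[ 0.623 -0.3    0.468] [-0.15   0.209 -0.966]
cap_grip [([318.9, 235.0], 0.93), ([169.2, 204.8], 0.93), ([433.3, 270.0], 0.86), ([338.8, 65.1], 0.65)]
cap_center [([429.0, 264.9], 0.97), ([314.1, 227.6], 0.57), ([340.7, 67.8], 0.57), ([176.0, 195.2], 0.57)]
[[315.94553817 238.82249007]]
t 4.97 pos [ 0.5789 -0.2432  0.3051] yaw -141.3 tiltz [ 0.0132  0.0048 -0.9999] q6 107.9 F [ 0.4  0.9 -0.4] M [0.05 0.22 0.01] op 0.999
[[[-2.2, 0.8, 1.0], 0.0], [[-2.2, 0.8, 1.0], 0.0], [[-2.2, 0.8, 1.0], 0.0], [[-2.2, 0.8, 1.0], 0.0], [[-2.2, 0.8, 1.0], 0.0]]
```

View pics/w1.png

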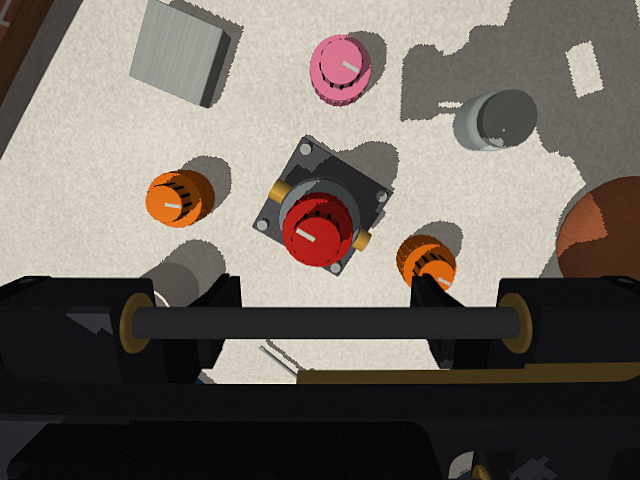

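```bash
python3 - <<'E'
from h import *
import pickle
d=pickle.load(open("w1.pkl","rb")); im=d["image"][180:290,240:400]
big=cv2.resize(im,(800,550),interpolation=cv2.INTER_CUBIC)
# overlay projected knob top/bottom circles & base for estimate
a=np.linspace(0,2*np.pi,90)
for (c,col) in(((.585,-.233),(0,255,0)),((.585,-.236),(255,0,0))):
  for r,z in((.022,.174),(.0345,.146),(.0345,.0945),(.047,.085)):
    q=proj(d,np.c_[c[0]+r*np.cos(a),c[1]+r*np.sin(a),0*a+z]); q=((q-[240,180])*5).astype(int)
    cv2.polylines(big,[q.reshape(-1,1,2)],True,col,1)
cv2.imwrite("pics/w1o.png",big)
for q in [(318.9,235)]: print(onz(d,q,.16))
for q in [(313,240),(312,241)]: print(onz(d,q,.174))
E
```

```text
[ 0.58332313 -0.23439153  0.16      ]
[ 0.58637787 -0.23051945  0.174     ]
[ 0.58650833 -0.22924112  0.174     ]
```

View pics/w1o.png

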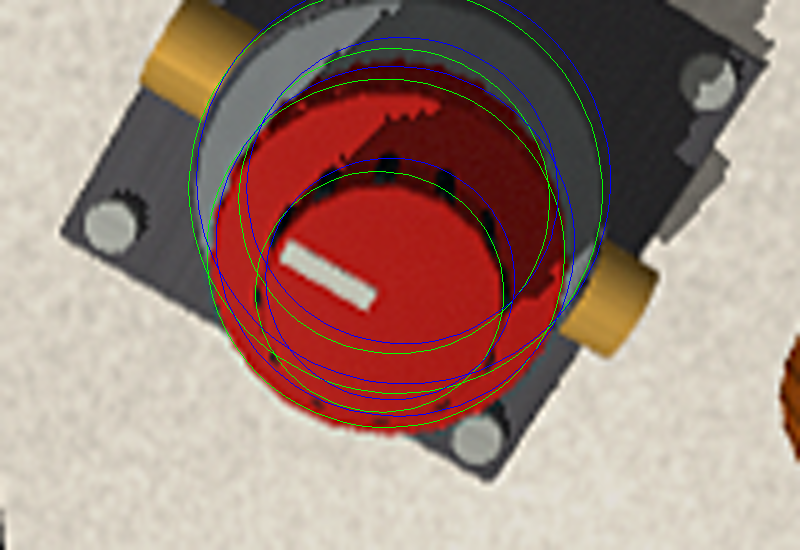

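```bash
python3 - <<'E'
from h import *
import pickle
d=pickle.load(open("w1.pkl","rb"))
for q in [(316.4,241),(316.7,240.4)]: print(onz(d,q,.174))
E
python3 plan.py .585 -.232 .185 5 0
```

```text
[ 0.58345575 -0.23167961  0.174     ]
[ 0.58358695 -0.23227937  0.174     ]
t 4.97 pos [ 0.5789 -0.2432  0.3051] yaw -141.3 tiltz [ 0.0132  0.0048 -0.9999] q6 107.9 F [ 0.4  0.9 -0.4] M [0.05 0.22 0.01] op 0.999
[[[-2.0, 1.1, 24.0], 0.0], [[-2.0, 1.1, 24.0], 0.0], [[-2.0, 1.1, 24.0], 0.0], [[-2.0, 1.1, 24.0], 0.0], [[-2.0, 1.1, 24.0], 0.0]]
```

send_rows --motion '[[[-2,1,24],0],[[-2,1,24],0],[[-2,1,24],0],[[-2,1,24],0],[[-2,1,24],0]]'

```text
time_s: 5.38
position: [0.589, -0.2306, 0.1909]
tcp_rot: [[-0.775, -0.631, 0.028], [-0.631, 0.776, -0.002], [-0.02, -0.02, -1.0]]
force: [-0.0, 0.3, -0.7]
opening: 0.998
```

```bash
python3 plan.py .584 -.232 .149 5 0
```

```text
t 5.38 pos [ 0.589  -0.2306  0.1909] yaw -140.8 tiltz [ 0.0282 -0.0023 -0.9996] q6 108.6 F [-0.   0.3 -0.7] M [ 0.1   0.19 -0.06] op 0.998
[[[1.1, 0.6, 8.3], 0.0], [[1.1, 0.6, 8.3], 0.0], [[1.1, 0.6, 8.3], 0.0], [[1.1, 0.6, 8.3], 0.0], [[1.1, 0.6, 8.3], 0.0]]
```

send_rows --motion '[[[1,0.6,8],0],[[1,0.6,8],0],[[1,0.6,8],0],[[1,0.6,8],0],[[1,0.6,6],0]]'

```text
time_s: 5.8
position: [0.5819, -0.2261, 0.1499]
tcp_rot: [[-0.771, -0.637, 0.024], [-0.637, 0.771, 0.001], [-0.02, -0.014, -1.0]]
force: [0.6, 0.7, 0.2]
opening: 0.999
```

```bash
python3 - <<'E'
from rig import *
from h import *
d=capture("wrist"); cv2.imwrite("pics/w2.png",d["image"])
d=capture("side"); cv2.imwrite("pics/s2.png",cv2.resize(d["image"][190:390,260:480],(770,700))[:600])
E
python3 plan.py .584 -.232 .149 5 0
```

```text
t 5.9 pos [ 0.5814 -0.2261  0.1494] yaw -140.5 tiltz [ 0.0227  0.0023 -0.9997] q6 108.1 F [ 0.2  0.2 -0.3] M [ 0.04  0.16 -0.05] op 1.001
[[[0.3, -1.2, 0.1], 0.0], [[0.3, -1.2, 0.1], 0.0], [[0.3, -1.2, 0.1], 0.0], [[0.3, -1.2, 0.1], 0.0], [[0.3, -1.2, 0.1], 0.0]]
```

View pics/w2.png

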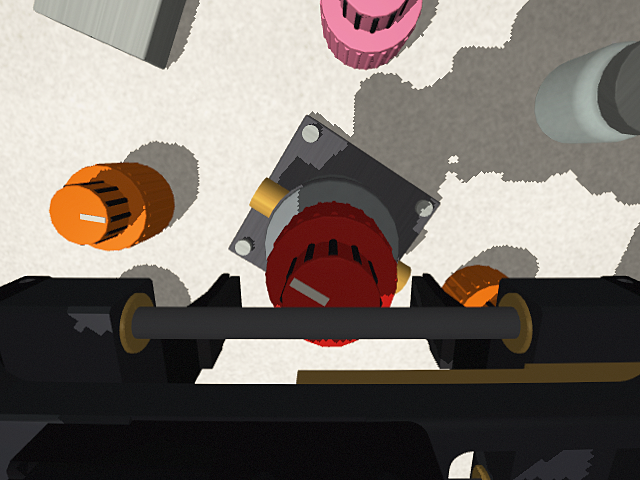

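View pics/s2.png

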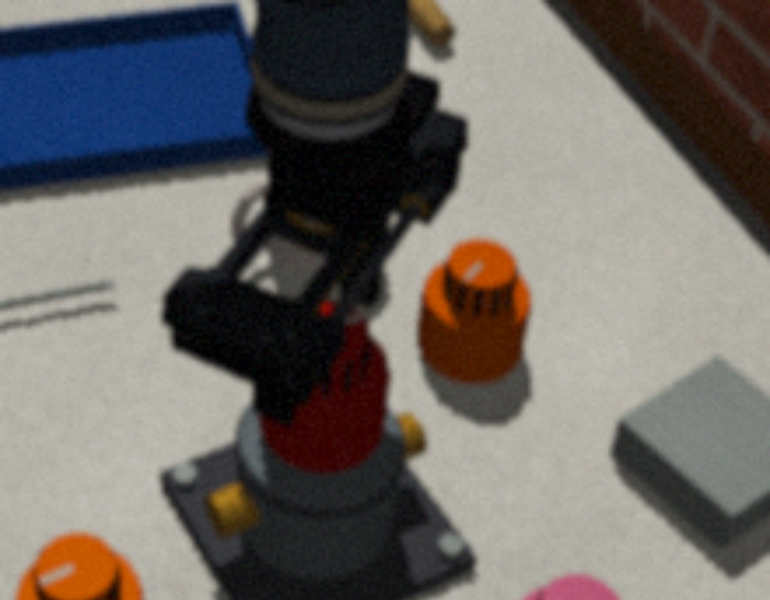

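send_rows --motion '[[[0.5,-2,0],0],[[0.5,-2,0],0],[[0.5,-2,0],0],[[0,0,0],0],[[0,0,0],0]]'

```text
time_s: 6.32
position: [0.5863, -0.2342, 0.1524]
tcp_rot: [[-0.771, -0.636, 0.028], [-0.636, 0.772, -0.001], [-0.021, -0.019, -1.0]]
force: [0.7, 0.0, -0.3]
opening: 0.999
```

```bash
python3 plan.py .584 -.232 .149 5 0
```

```text
t 6.32 pos [ 0.5863 -0.2342  0.1524] yaw -140.5 tiltz [ 0.0283 -0.0013 -0.9996] q6 107.7 F [ 0.7  0.  -0.3] M [0.02 0.14 0.01] op 0.999
[[[0.1, 0.7, 0.7], 0.0], [[0.1, 0.7, 0.7], 0.0], [[0.1, 0.7, 0.7], 0.0], [[0.1, 0.7, 0.7], 0.0], [[0.1, 0.7, 0.7], 0.0]]
```

send_rows --motion '[[[0,1,1.5],0],[[0,1,1],0],[[0,0.5,0],0],[[0,0,0],0],[[0,0,0],0]]'

```text
time_s: 6.73
position: [0.5849, -0.2324, 0.1502]
tcp_rot: [[-0.771, -0.636, 0.029], [-0.636, 0.772, -0.002], [-0.021, -0.02, -1.0]]
force: [-0.5, 0.0, -0.9]
opening: 1.0
```

```bash
python3 plan.py .584 -.232 .149 5 0
```

```text
t 6.73 pos [ 0.5849 -0.2324  0.1502] yaw -140.5 tiltz [ 0.0292 -0.0018 -0.9996] q6 107.8 F [-0.5  0.  -0.9] M [0.01 0.15 0.04] op 1.0
[[[0.1, 0.2, 0.2], 0.0], [[0.1, 0.2, 0.2], 0.0], [[0.1, 0.2, 0.2], 0.0], [[0.1, 0.2, 0.2], 0.0], [[0.1, 0.2, 0.2], 0.0]]
```

Good. Close.

send_rows --motion '[[[0,0,0],0],[[0,0,0],0],[[0,0,0],0],[[0,0,0],0],[[0,0,0],0]]' --gripper 1

```text
time_s: 7.15
position: [0.5848, -0.2321, 0.1502]
tcp_rot: [[-0.771, -0.636, 0.029], [-0.636, 0.772, -0.002], [-0.021, -0.02, -1.0]]
force: [0.1, -0.0, -0.4]
opening: 0.708
```

send_rows --motion '[[[0,0,0],0],[[0,0,0],0],[[0,0,0],0],[[0,0,0],0],[[0,0,0],0]]'

```text
time_s: 7.57
position: [0.5847, -0.2323, 0.1502]
tcp_rot: [[-0.771, -0.636, 0.029], [-0.636, 0.771, -0.002], [-0.021, -0.02, -1.0]]
force: [0.4, 0.8, -0.2]
opening: 0.502
```

```bash
python3 plan.py .584 -.232 .149 5 0
```

```text
t 7.57 pos [ 0.5847 -0.2323  0.1502] yaw -140.5 tiltz [ 0.0286 -0.0018 -0.9996] q6 107.8 F [ 0.4  0.8 -0.2] M [0.06 0.22 0.02] op 0.502
[[[0.1, 0.1, 0.2], 0.0], [[0.1, 0.1, 0.2], 0.0], [[0.1, 0.1, 0.2], 0.0], [[0.1, 0.1, 0.2], 0.0], [[0.1, 0.1, 0.2], 0.0]]
```

send_rows --motion '[[[0,0,0],0],[[0,0,-0.2],-0.05],[[0,0,-0.4],-0.1],[[0,0,-0.4],-0.1],[[0,0,-0.4],-0.1]]'

```text
time_s: 7.98
position: [0.5839, -0.2322, 0.1517]
tcp_rot: [[-0.496, -0.868, 0.027], [-0.868, 0.496, -0.001], [-0.013, -0.024, -1.0]]
force: [-0.3, -0.6, -0.1]
opening: 0.497
```

```bash
python3 - <<'E'
from rig import *
from h import *
d=capture("wrist"); cv2.imwrite("pics/w3.png",d["image"])
E
python3 plan.py .584 -.232 .15 5 0
```

```text
t 8.03 pos [ 0.5842 -0.2323  0.1519] yaw -119.5 tiltz [ 0.028  -0.0011 -0.9996] q6 86.8 F [ 1.9  0.1 -0.5] M [ 0.06 -0.17  0.07] op 0.5
[[[-0.0, 0.1, 0.4], 0.0], [[-0.0, 0.1, 0.4], 0.0], [[-0.0, 0.1, 0.4], 0.0], [[-0.0, 0.1, 0.4], 0.0], [[-0.0, 0.1, 0.4], 0.0]]
```

View pics/w3.png

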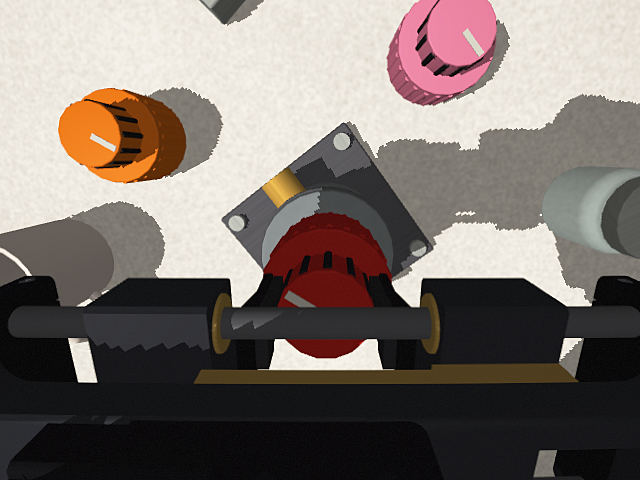

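send_rows --motion '[[[0,0,-0.5],-0.12],[[0,0,-0.5],-0.12],[[0,0,-0.5],-0.12],[[0,0,-0.5],-0.12],[[0,0,-0.5],-0.12]]'

```text
time_s: 8.45
position: [0.5839, -0.2315, 0.154]
tcp_rot: [[0.091, -0.995, 0.027], [-0.996, -0.091, 0.002], [0.0, -0.028, -1.0]]
force: [0.5, -0.4, -0.6]
opening: 0.496
```

send_rows --motion '[[[0,0,-0.5],-0.12],[[0,0,-0.5],-0.12],[[0,0,-0.5],-0.12],[[0,0,-0.5],-0.12],[[0,0,-0.5],-0.12]]'

```text
time_s: 8.87
position: [0.5831, -0.2306, 0.1561]
tcp_rot: [[0.649, -0.76, 0.026], [-0.761, -0.649, 0.006], [0.012, -0.023, -1.0]]
force: [-0.0, -1.7, -0.8]
opening: 0.496
```

```bash
python3 plan.py .584 -.232 .15 5 0
```

```text
t 8.87 pos [ 0.5831 -0.2306  0.1561] yaw -49.5 tiltz [ 0.0256  0.0055 -0.9997] q6 16.6 F [-0.  -1.7 -0.8] M [-0.16  0.23 -0.21] op 0.496
[[[0.3, 0.1, 1.2], 0.0], [[0.3, 0.1, 1.2], 0.0], [[0.3, 0.1, 1.2], 0.0], [[0.3, 0.1, 1.2], 0.0], [[0.3, 0.1, 1.2], 0.0]]
```

send_rows --motion '[[[0.3,0,-0.5],-0.12],[[0.3,0.1,-0.6],-0.12],[[0.3,0.1,-0.5],-0.12],[[0.2,0.1,-0.6],-0.12],[[0.2,0.2,-0.5],-0.12]]'

```text
time_s: 9.28
position: [0.5823, -0.2303, 0.1585]
tcp_rot: [[0.969, -0.246, 0.022], [-0.246, -0.969, 0.01], [0.019, -0.015, -1.0]]
force: [-0.3, 0.2, 0.8]
opening: 0.498
```

send_rows --motion '[[[0,0,-0.5],-0.12],[[0,0,-0.5],-0.12],[[0,0,-0.5],-0.12],[[0,0,-0.5],-0.12],[[0,0,-0.5],-0.12]]'

```text
time_s: 9.7
position: [0.5812, -0.2307, 0.1611]
tcp_rot: [[0.933, 0.36, 0.019], [0.36, -0.933, 0.009], [0.021, -0.002, -1.0]]
force: [0.2, 0.1, 0.1]
opening: 0.496
```

```bash
python3 plan.py .584 -.232 .15 5 0
```

```text
t 9.7 pos [ 0.5812 -0.2307  0.1611] yaw 21.1 tiltz [ 0.0192  0.0093 -0.9998] q6 -54.1 F [0.2 0.1 0.1] M [-0.22  0.06 -0.2 ] op 0.496
[[[0.4, 0.4, 2.2], 0.0], [[0.4, 0.4, 2.2], 0.0], [[0.4, 0.4, 2.2], 0.0], [[0.4, 0.4, 2.2], 0.0], [[0.4, 0.4, 2.2], 0.0]]
```

send_rows --motion '[[[0.4,0.6,-0.5],-0.12],[[0.4,0.6,-0.5],-0.12],[[0.4,0.6,-0.5],-0.12],[[0.3,0.6,-0.5],-0.12],[[0.2,0.6,-0.5],-0.12]]'

```text
time_s: 10.12
position: [0.5812, -0.2321, 0.1636]
tcp_rot: [[0.552, 0.834, 0.012], [0.834, -0.552, 0.01], [0.015, 0.004, -1.0]]
force: [-0.3, 0.1, 1.6]
opening: 0.499
```

```bash
python3 plan.py .584 -.232 .15 5 0
```

```text
t 10.12 pos [ 0.5812 -0.2321  0.1636] yaw 56.5 tiltz [ 0.0117  0.0104 -0.9999] q6 -89.4 F [-0.3  0.1  1.6] M [-0.06  0.26 -0.09] op 0.499
[[[0.3, 0.4, 2.7], 0.0], [[0.3, 0.4, 2.7], 0.0], [[0.3, 0.4, 2.7], 0.0], [[0.3, 0.4, 2.7], 0.0], [[0.3, 0.4, 2.7], 0.0]]
```

send_rows --motion '[[[0.1,0.4,-0.5],-0.12],[[0.1,0.4,-0.5],-0.12],[[0.1,0.4,-0.5],-0.12],[[0,0.4,-0.5],-0.12],[[0,0.4,-0.5],-0.12]]'

```text
time_s: 10.53
position: [0.5817, -0.233, 0.1662]
tcp_rot: [[-0.033, 0.999, 0.008], [0.999, 0.033, 0.009], [0.009, 0.008, -1.0]]
force: [-0.2, 0.1, 1.9]
opening: 0.497
```

send_rows --motion '[[[0,0.3,-0.5],-0.12],[[0,0.3,-0.5],-0.12],[[0,0.3,-0.5],-0.12],[[0,0,0],0],[[0,0,0],0]]'

```text
time_s: 10.95
position: [0.5824, -0.2337, 0.1678]
tcp_rot: [[-0.39, 0.921, 0.008], [0.921, 0.39, 0.008], [0.004, 0.01, -1.0]]
force: [-0.5, -0.5, 1.0]
opening: 0.496
```

```bash
python3 plan.py .584 -.232 .15 5 0
```

```text
t 10.95 pos [ 0.5824 -0.2337  0.1678] yaw 113.0 tiltz [ 0.0076  0.0077 -0.9999] q6 -145.7 F [-0.5 -0.5  1. ] M [0.01 0.09 0.11] op 0.496
[[[0.2, 0.4, 3.6], 0.0], [[0.2, 0.4, 3.6], 0.0], [[0.2, 0.4, 3.6], 0.0], [[0.2, 0.4, 3.6], 0.0], [[0.2, 0.4, 3.6], 0.0]]
```

send_rows --motion '[[[0,0,0],0],[[0,0,0],0],[[0,0,0],0],[[0,0,0],0],[[0,0,0],0]]' --gripper 0.25

```text
time_s: 11.37
position: [0.5826, -0.2332, 0.1676]
tcp_rot: [[-0.381, 0.925, 0.008], [0.925, 0.38, 0.009], [0.005, 0.011, -1.0]]
force: [1.1, 0.2, 0.0]
opening: 0.728
```

```bash
python3 - <<'E'
from rig import *
from h import *
d=capture("wrist"); cv2.imwrite("pics/w4.png",d["image"])
E
python3 plan.py .5835 -.2325 .168 5 0
```

```text
t 11.42 pos [ 0.5826 -0.2332  0.1676] yaw 112.4 tiltz [ 0.0082  0.0086 -0.9999] q6 -145.1 F [-0.4 -1.1  0.1] M [0.06 0.01 0.05] op 0.736
[[[0.1, 0.2, -0.1], 0.0], [[0.1, 0.2, -0.1], 0.0], [[0.1, 0.2, -0.1], 0.0], [[0.1, 0.2, -0.1], 0.0], [[0.1, 0.2, -0.1], 0.0]]
```

View pics/w4.png

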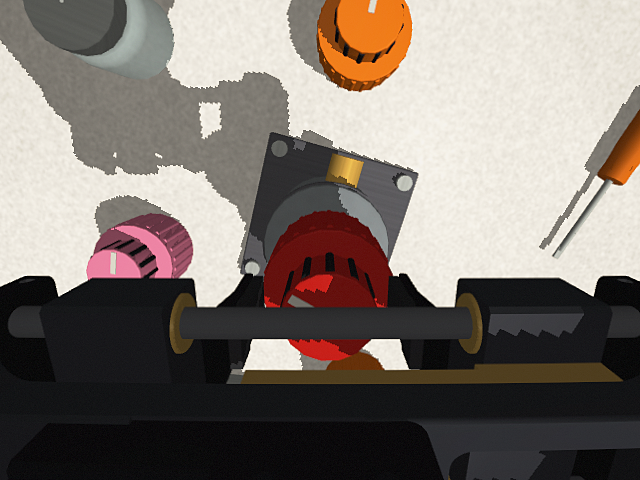

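send_rows --motion '[[[0,0,0],0.12],[[0,0,0],0.12],[[0,0,0],0.12],[[0,0,0],0.12],[[0,0,0],0.12]]'

```text
time_s: 11.83
position: [0.5828, -0.2333, 0.1676]
tcp_rot: [[0.231, 0.973, 0.009], [0.973, -0.231, 0.008], [0.01, 0.006, -1.0]]
force: [0.5, -0.4, 0.4]
opening: 0.75
```

send_rows --motion '[[[0,0,0],0.12],[[0,0,0],0.12],[[0,0,0],0.12],[[0,0,0],0.12],[[0,0,0],0.12]]'

```text
time_s: 12.25
position: [0.5829, -0.2335, 0.1676]
tcp_rot: [[0.757, 0.654, 0.009], [0.654, -0.757, 0.008], [0.012, -0.0, -1.0]]
force: [0.1, -0.2, 0.1]
opening: 0.749
```

send_rows --motion '[[[0,0,0],0.12],[[0,0,0],0.12],[[0,0,0],0.12],[[0,0,0],0.12],[[0,0,0],0.12]]'

```text
time_s: 12.67
position: [0.583, -0.2336, 0.1676]
tcp_rot: [[0.996, 0.087, 0.009], [0.087, -0.996, 0.008], [0.01, -0.007, -1.0]]
force: [-0.2, 0.3, 0.5]
opening: 0.75
```

```bash
python3 plan.py .5835 -.2325 .168 5 0.6
```

```text
t 12.67 pos [ 0.583  -0.2336  0.1676] yaw 5.0 tiltz [ 0.0092  0.0082 -0.9999] q6 -37.7 F [-0.2  0.3  0.5] M [-0.11  0.03 -0.06] op 0.75
[[[0.1, -0.2, -0.1], 0.12], [[0.1, -0.2, -0.1], 0.12], [[0.1, -0.2, -0.1], 0.12], [[0.0, -0.2, -0.1], 0.12], [[0.0, -0.2, -0.1], 0.12]]
```

send_rows --motion '[[[0,-0.2,0],0.12],[[0,-0.2,0],0.12],[[0,-0.2,0],0.12],[[0,-0.2,0],0.12],[[0,-0.2,0],0.12]]'

```text
time_s: 13.08
position: [0.5833, -0.2328, 0.1676]
tcp_rot: [[0.859, -0.512, 0.01], [-0.512, -0.859, 0.008], [0.004, -0.012, -1.0]]
force: [-0.7, 0.3, 1.1]
opening: 0.755
```

send_rows --motion '[[[0,0,0],0.12],[[0,0,0],0.12],[[0,0,0],0.12],[[0,0,0],0.12],[[0,0,0],0.12]]'

```text
time_s: 13.5
position: [0.5834, -0.2328, 0.1676]
tcp_rot: [[0.397, -0.918, 0.01], [-0.918, -0.397, 0.008], [-0.003, -0.012, -1.0]]
force: [-0.7, 0.6, -0.4]
opening: 0.751
```

send_rows --motion '[[[0,0,0],0.12],[[0,0,0],0.12],[[0,0,0],0.12],[[0,0,0],0.12],[[0,0,0],0.12]]'

```text
time_s: 13.92
position: [0.5835, -0.233, 0.1676]
tcp_rot: [[-0.215, -0.977, 0.01], [-0.977, 0.215, 0.008], [-0.01, -0.008, -1.0]]
force: [0.2, 0.1, -0.6]
opening: 0.75
```

send_rows --motion '[[[0,0,0],0.12],[[0,0,0],0.12],[[0,0,0],0.12],[[0,0,0],0.12],[[0,0,0],0]]'

```text
time_s: 14.33
position: [0.5836, -0.2332, 0.1677]
tcp_rot: [[-0.659, -0.752, 0.011], [-0.752, 0.659, 0.008], [-0.013, -0.003, -1.0]]
force: [0.2, -0.3, -0.2]
opening: 0.748
```

```bash
python3 plan.py .5835 -.2325 .168 5
```

```text
t 14.33 pos [ 0.5836 -0.2332  0.1677] yaw -131.2 tiltz [ 0.0105  0.0078 -0.9999] q6 98.5 F [ 0.2 -0.3 -0.2] M [0.05 0.17 0.01] op 0.748
[[[-0.1, 0.1, -0.1], 0.0], [[-0.1, 0.1, -0.1], 0.0], [[-0.1, 0.1, -0.1], 0.0], [[-0.1, 0.1, -0.1], 0.0], [[-0.1, 0.1, -0.1], 0.0]]
```

send_rows --motion '[[[0,0,0],0],[[0,0,0],0],[[0,0,0],0],[[0,0,0],0],[[0,0,0],0]]' --gripper 1

```text
time_s: 14.75
position: [0.5838, -0.2331, 0.1677]
tcp_rot: [[-0.652, -0.758, 0.011], [-0.758, 0.652, 0.008], [-0.013, -0.003, -1.0]]
force: [-0.9, 0.2, 0.7]
opening: 0.495
```

send_rows --motion '[[[0,0,0],0],[[0,0,0],0],[[0,0,-0.2],-0.06],[[0,0,-0.5],-0.12],[[0,0,-0.5],-0.12]]'

```text
time_s: 15.17
position: [0.5849, -0.2337, 0.1689]
tcp_rot: [[-0.389, -0.921, 0.014], [-0.921, 0.389, 0.007], [-0.012, -0.01, -1.0]]
force: [0.4, 1.3, 1.3]
opening: 0.496
```

```bash
python3 - <<'E'
from rig import *
from h import *
d=capture("wrist"); cv2.imwrite("pics/w5.png",d["image"][180:420])
E
python3 plan.py .5835 -.2325 .168 5
```

```text
t 15.22 pos [ 0.5847 -0.2334  0.169 ] yaw -112.6 tiltz [ 0.013   0.0073 -0.9999] q6 79.9 F [0.1 1.8 2.2] M [0.37 0.24 0.1 ] op 0.499
[[[-0.1, 0.3, 0.2], 0.0], [[-0.1, 0.3, 0.2], 0.0], [[-0.1, 0.3, 0.2], 0.0], [[-0.1, 0.3, 0.2], 0.0], [[-0.1, 0.3, 0.2], 0.0]]
```

View pics/w5.png

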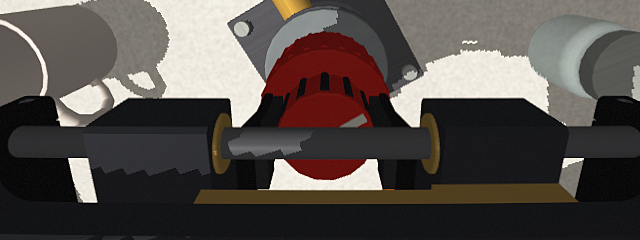

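send_rows --motion '[[[0,0,-0.5],-0.12],[[0,0,-0.5],-0.12],[[0,0,-0.5],-0.12],[[0,0,-0.5],-0.12],[[0,0,-0.5],-0.12]]'

```text
time_s: 15.63
position: [0.5852, -0.2324, 0.1714]
tcp_rot: [[0.211, -0.977, 0.014], [-0.977, -0.211, 0.009], [-0.006, -0.016, -1.0]]
force: [-0.4, 1.8, 0.2]
opening: 0.498
```

send_rows --motion '[[[0,0,-0.5],-0.12],[[0,0,-0.5],-0.12],[[0,0,-0.5],-0.12],[[0,0,-0.5],-0.12],[[0,0,-0.5],-0.12]]'

```text
time_s: 16.05
position: [0.5846, -0.2311, 0.174]
tcp_rot: [[0.738, -0.675, 0.013], [-0.675, -0.738, 0.011], [0.002, -0.017, -1.0]]
force: [-1.0, 0.5, 0.4]
opening: 0.496
```

```bash
python3 plan.py .5835 -.2325 .168 5
```

```text
t 16.05 pos [ 0.5846 -0.2311  0.174 ] yaw -42.5 tiltz [ 0.0128  0.0113 -0.9999] q6 9.8 F [-1.   0.5  0.4] M [-0.01  0.28 -0.05] op 0.496
[[[0.0, 0.4, 1.2], 0.0], [[0.0, 0.4, 1.2], 0.0], [[0.0, 0.4, 1.2], 0.0], [[0.0, 0.4, 1.2], 0.0], [[0.0, 0.4, 1.2], 0.0]]
```

send_rows --motion '[[[0,0.1,-0.5],-0.12],[[0,0.1,-0.5],-0.12],[[0,0.1,-0.5],-0.12],[[0,0.1,-0.5],-0.12],[[0,0.1,-0.5],-0.12]]'

```text
time_s: 16.47
position: [0.5838, -0.2308, 0.1765]
tcp_rot: [[0.992, -0.123, 0.012], [-0.123, -0.992, 0.013], [0.01, -0.014, -1.0]]
force: [0.1, -0.1, -0.1]
opening: 0.497
```

send_rows --motion '[[[0.1,0.2,-0.5],-0.12],[[0.1,0.2,-0.5],-0.12],[[0.1,0.2,-0.5],-0.12],[[0,0.2,-0.5],-0.12],[[0,0.2,-0.5],-0.12]]'

```text
time_s: 16.88
position: [0.5833, -0.2312, 0.1788]
tcp_rot: [[0.88, 0.474, 0.01], [0.474, -0.88, 0.014], [0.015, -0.007, -1.0]]
force: [-0.5, 0.7, -1.1]
opening: 0.495
```

```bash
python3 plan.py .5835 -.2325 .168 5
```

```text
t 16.88 pos [ 0.5833 -0.2312  0.1788] yaw 28.3 tiltz [ 0.0097  0.0136 -0.9999] q6 -61.1 F [-0.5  0.7 -1.1] M [-0.04  0.23 -0.05] op 0.495
[[[-0.1, 0.3, 2.2], 0.0], [[-0.1, 0.3, 2.2], 0.0], [[-0.1, 0.3, 2.2], 0.0], [[-0.1, 0.3, 2.2], 0.0], [[-0.1, 0.3, 2.2], 0.0]]
```

send_rows --motion '[[[0,0.1,-0.6],-0.12],[[0,0.1,-0.6],-0.12],[[0,0.1,-0.5],-0.12],[[0,0.1,-0.5],-0.12],[[0,0.1,-0.5],-0.12]]'

```text
time_s: 17.3
position: [0.5824, -0.2314, 0.1814]
tcp_rot: [[0.443, 0.897, 0.007], [0.896, -0.443, 0.014], [0.016, 0.0, -1.0]]
force: [-0.4, -0.6, 0.0]
opening: 0.497
```

send_rows --motion '[[[0,0,-0.5],-0.12],[[0,0,-0.6],-0.12],[[0,0,-0.8],-0.12],[[0,0,-1],-0.12],[[0,0,-1],-0.1]]'

```text
time_s: 17.72
position: [0.5821, -0.2318, 0.1863]
tcp_rot: [[-0.139, 0.99, 0.007], [0.99, 0.139, 0.013], [0.012, 0.009, -1.0]]
force: [-0.2, 0.9, 1.4]
opening: 0.5
```

```bash
python3 - <<'E'
from rig import *
from h import *
d=capture("side"); cv2.imwrite("pics/s6.png",cv2.resize(d["image"][200:380,280:440],(640,600)))
E
python3 plan.py .5835 -.2325 .188 5
```

```text
t 17.77 pos [ 0.5823 -0.2319  0.1866] yaw 98.1 tiltz [ 0.0073  0.0127 -0.9999] q6 -130.9 F [ 0.5 -0.7  1.4] M [ 0.19  0.02 -0.01] op 0.494
[[[-0.1, 0.2, -0.3], 0.0], [[-0.1, 0.2, -0.3], 0.0], [[-0.1, 0.2, -0.3], 0.0], [[-0.1, 0.2, -0.3], 0.0], [[-0.1, 0.2, -0.3], 0.0]]
```

View pics/s6.png

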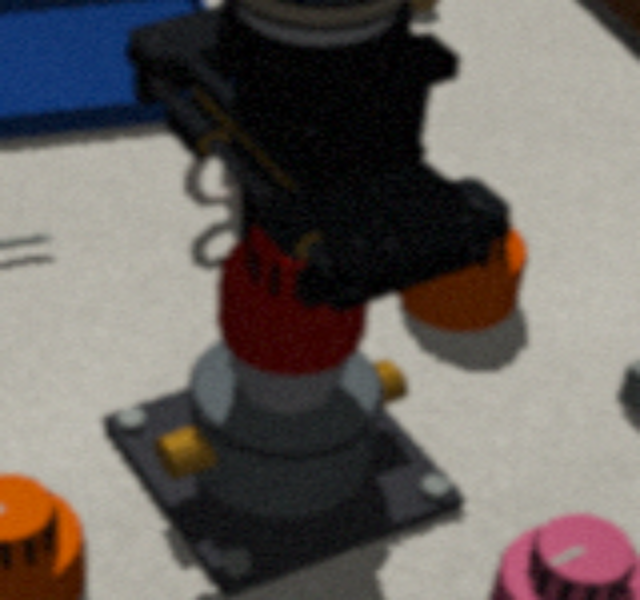

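send_rows --motion '[[[0,0,-5],0],[[0,0,-8],0],[[0,0,-10],0],[[0,0,-10],0],[[0,0,-10],0]]'

```text
time_s: 18.18
position: [0.5801, -0.2318, 0.2305]
tcp_rot: [[-0.129, 0.992, 0.002], [0.992, 0.129, 0.015], [0.015, 0.004, -1.0]]
force: [0.0, -0.0, -0.2]
opening: 0.497
```

send_rows --motion '[[[0,0,-15],0],[[0,0,-15],0],[[0,0,-15],0],[[0,0,-15],0],[[0,0,-10],0]]'

```text
time_s: 18.6
position: [0.5796, -0.2331, 0.3086]
tcp_rot: [[-0.124, 0.992, 0.003], [0.992, 0.124, 0.013], [0.013, 0.005, -1.0]]
force: [0.3, -0.9, 0.2]
opening: 0.498
```

```bash
python3 - <<'E'
from rig import *
from h import *
d=capture("side"); cv2.imwrite("pics/s7.png",cv2.resize(d["image"][150:390,260:480],(550,600)))
d=capture("scene"); cv2.imwrite("pics/sc7.png",d["image"])
for n in("side","scene"): print(place_of(n,"neck_top"),place_of(n,"strainer_knob"))
E
python3 plan.py .519 .204 .33 30 -.6
```

```text
[{'xy': [352.6, 294.6], 'p': 0.94}] []
[{'xy': [236.4, 274.8], 'p': 0.85}] [{'xy': [236.3, 264.1], 'p': 0.84}]
t 18.9 pos [ 0.5785 -0.2324  0.3048] yaw 97.2 tiltz [-0.001   0.0163 -0.9999] q6 -129.8 F [-0.1  0.2 -1.5] M [0.06 0.01 0.05] op 0.498
[[[14.7, -0.2, -0.6], -0.02], [[14.7, 0.1, -0.6], -0.02], [[14.7, 0.4, -0.6], -0.02], [[14.7, 0.7, -0.6], -0.02], [[14.7, 1.0, -0.6], -0.02]]
[[[14.6, 1.3, -0.6], -0.02], [[14.6, 1.6, -0.6], -0.02], [[14.6, 1.9, -0.6], -0.02], [[14.5, 2.2, -0.6], -0.02], [[14.5, 2.5, -0.6], -0.02]]
[[[14.4, 2.8, -0.6], -0.02], [[14.4, 3.1, -0.6], -0.02], [[14.3, 3.3, -0.6], -0.02], [[14.2, 3.6, -0.6], -0.02], [[14.2, 3.9, -0.6], -0.02]]
[[[14.1, 4.2, -0.6], -0.02], [[14.0, 4.5, -0.6], -0.02], [[13.9, 4.8, -0.6], -0.02], [[13.8, 5.0, -0.6], -0.02], [[13.7, 5.3, -0.6], -0.02]]
[[[13.6, 5.6, -0.6], -0.02], [[13.5, 5.8, -0.6], -0.02], [[13.4, 6.1, -0.6], -0.02], [[13.2, 6.4, -0.6], -0.02], [[13.1, 6.6, -0.6], -0.02]]
[[[13.0, 6.9, -0.6], -0.02], [[12.8, 7.2, -0.6], -0.02], [[12.7, 7.4, -0.6], -0.02], [[12.5, 7.7, -0.6], -0.02], [[12.4, 7.9, -0.6], -0.02]]
```

View pics/s7.png

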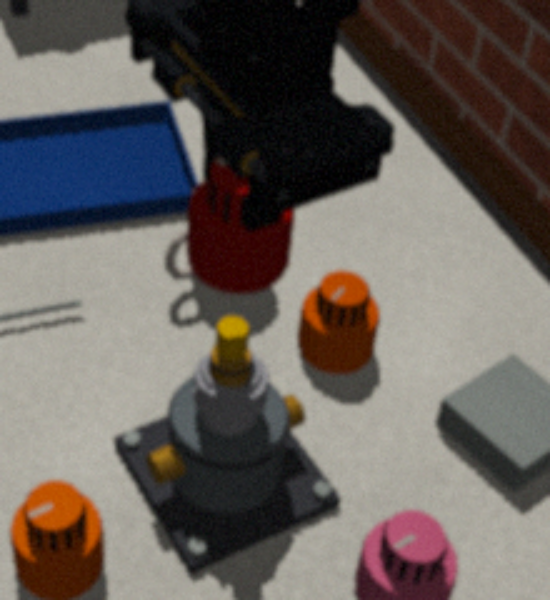

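View pics/sc7.png

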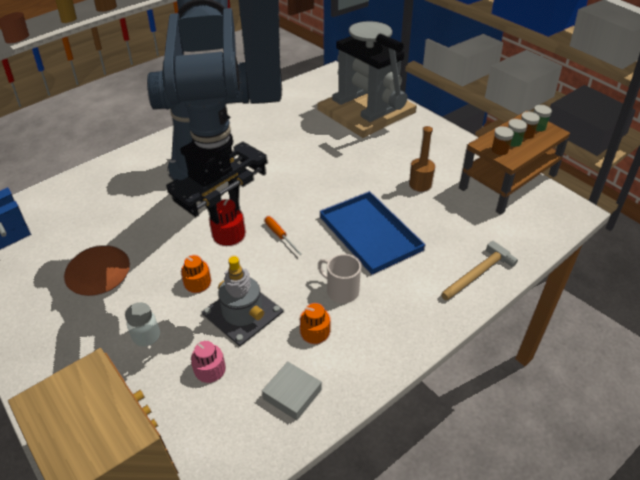

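send_rows --motion '[[[10,0,-1],0],[[18,0,-1],0],[[25,0,0],0],[[25,0,0],0],[[25,0,0],0]]'

```text
time_s: 19.32
position: [0.5631, -0.1267, 0.3037]
tcp_rot: [[-0.116, 0.993, -0.009], [0.993, 0.116, 0.02], [0.021, -0.006, -1.0]]
force: [0.2, -0.2, -0.3]
opening: 0.495
```

send_rows --motion '[[[25,0,0],0],[[25,0,0],0],[[25,0,0],0],[[25,0,0],0],[[25,0,0],0]]'

```text
time_s: 19.73
position: [0.5413, 0.012, 0.3041]
tcp_rot: [[-0.118, 0.993, -0.018], [0.993, 0.118, 0.027], [0.028, -0.014, -0.999]]
force: [0.3, 0.2, 0.0]
opening: 0.5
```

send_rows --motion '[[[25,0,0],0],[[25,0,0],0],[[25,0,0],0],[[25,0,0],0],[[25,0,0],0]]'

```text
time_s: 20.15
position: [0.517, 0.1498, 0.3059]
tcp_rot: [[-0.121, 0.992, -0.027], [0.992, 0.122, 0.03], [0.033, -0.023, -0.999]]
force: [0.1, -0.2, -0.6]
opening: 0.499
```

```bash
python3 plan.py .519 .203 .25 5
```

```text
t 20.15 pos [0.517  0.1498 0.3059] yaw 97.0 tiltz [-0.0268  0.0299 -0.9992] q6 -94.3 F [ 0.1 -0.2 -0.6] M [ 0.01  0.04 -0.03] op 0.499
[[[10.1, 2.0, 11.5], 0.0], [[10.1, 2.0, 11.5], 0.0], [[10.1, 2.0, 11.5], 0.0], [[10.1, 2.0, 11.5], 0.0], [[10.1, 2.0, 11.5], 0.0]]
```

send_rows --motion '[[[10,2,12],0],[[10,2,12],0],[[10,2,12],0],[[10,2,12],0],[[10,2,12],0]]'

```text
time_s: 20.57
position: [0.5105, 0.2161, 0.2474]
tcp_rot: [[-0.131, 0.991, -0.028], [0.991, 0.132, 0.034], [0.037, -0.023, -0.999]]
force: [0.5, 0.1, -0.1]
opening: 0.501
```

```bash
python3 - <<'E'
from rig import *
from h import *
d=capture("side"); cv2.imwrite("pics/s8.png",d["image"][100:320,180:420])
d=capture("scene"); cv2.imwrite("pics/sc8.png",d["image"][100:300,250:480])
import cv2
cv2.imwrite("pics/c8.png",np.hstack([cv2.resize(cv2.imread("pics/s8.png"),(400,400)),cv2.resize(cv2.imread("pics/sc8.png"),(400,400))]))
E
python3 plan.py .519 .203 .1 10
```

```text
t 20.67 pos [0.5089 0.2163 0.2459] yaw 97.6 tiltz [-0.0327  0.0332 -0.9989] q6 -88.4 F [-1.7 -0.2  0.4] M [0.01 0.03 0.02] op 0.499
[[[-2.0, 1.2, 14.5], 0.0], [[-2.0, 1.2, 14.5], 0.0], [[-2.0, 1.2, 14.5], 0.0], [[-2.0, 1.2, 14.5], 0.0], [[-2.0, 1.2, 14.5], 0.0]]
[[[-2.0, 1.2, 14.5], 0.0], [[-2.0, 1.2, 14.5], 0.0], [[-2.0, 1.2, 14.5], 0.0], [[-2.0, 1.2, 14.5], 0.0], [[-2.0, 1.2, 14.5], 0.0]]
```

View pics/c8.png

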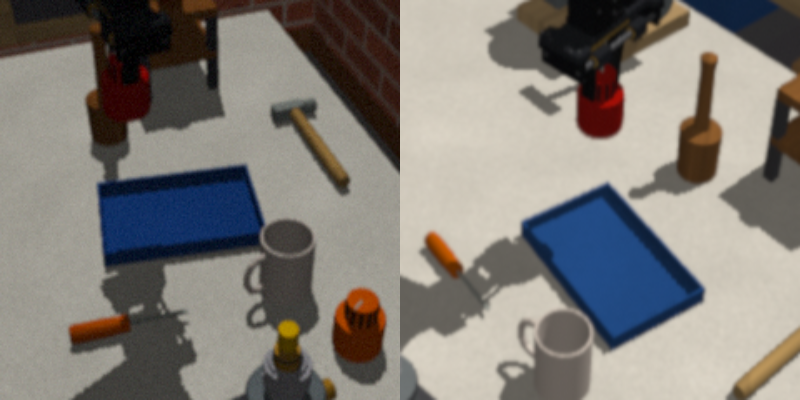

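send_rows --motion '[[[-2,1,14],0],[[-2,1,14],0],[[-2,1,14],0],[[-2,1,14],0],[[-2,1,14],0]]'

```text
time_s: 21.08
position: [0.5125, 0.2114, 0.1787]
tcp_rot: [[-0.138, 0.99, -0.025], [0.99, 0.139, 0.033], [0.036, -0.02, -0.999]]
force: [-0.4, -0.1, -0.4]
opening: 0.503
```

```bash
python3 plan.py .519 .203 .095 10
```

```text
t 21.08 pos [0.5125 0.2114 0.1787] yaw 97.9 tiltz [-0.025   0.0333 -0.9991] q6 -89.6 F [-0.4 -0.1 -0.4] M [ 0.01 -0.01 -0.02] op 0.503
[[[-1.2, 0.7, 8.3], 0.0], [[-1.2, 0.7, 8.3], 0.0], [[-1.2, 0.7, 8.3], 0.0], [[-1.2, 0.7, 8.3], 0.0], [[-1.2, 0.7, 8.3], 0.0]]
[[[-1.2, 0.7, 8.3], 0.0], [[-1.2, 0.7, 8.3], 0.0], [[-1.2, 0.7, 8.3], 0.0], [[-1.2, 0.7, 8.3], 0.0], [[-1.2, 0.7, 8.3], 0.0]]
```

send_rows --motion '[[[-1,1,9],0],[[-1,1,9],0],[[-1,1,9],0],[[-1,1,9],0],[[-1,1,9],0]]'

```text
time_s: 21.5
position: [0.5168, 0.2082, 0.1321]
tcp_rot: [[-0.138, 0.99, -0.024], [0.99, 0.139, 0.033], [0.036, -0.019, -0.999]]
force: [0.2, -0.1, -0.4]
opening: 0.496
```

send_rows --motion '[[[-1,1,8],0],[[-1,1,8],0],[[-1,1,8],0],[[-1,1,6],0],[[0,0,3],0]]'

```text
time_s: 21.92
position: [0.5212, 0.2054, 0.0944]
tcp_rot: [[-0.138, 0.99, -0.024], [0.99, 0.138, 0.033], [0.036, -0.02, -0.999]]
force: [-0.0, 0.1, -0.4]
opening: 0.498
```

```bash
python3 - <<'E'
from rig import *
from h import *
a=capture("side")["image"][130:290,210:370];b=capture("scene")["image"][150:300,300:450]
cv2.imwrite("pics/c9.png",np.hstack([cv2.resize(a,(400,400)),cv2.resize(b,(400,400))]))
E
python3 plan.py .519 .203 .068 5
```

```text
t 22.02 pos [0.5208 0.2055 0.0946] yaw 97.9 tiltz [-0.0252  0.0328 -0.9991] q6 -90.9 F [ 0.6  0.1 -1.4] M [ 0.02  0.02 -0.01] op 0.498
[[[-0.6, -0.3, 5.3], 0.0], [[-0.6, -0.3, 5.3], 0.0], [[-0.6, -0.3, 5.3], 0.0], [[-0.6, -0.3, 5.3], 0.0], [[-0.6, -0.3, 5.3], 0.0]]
```

View pics/c9.png

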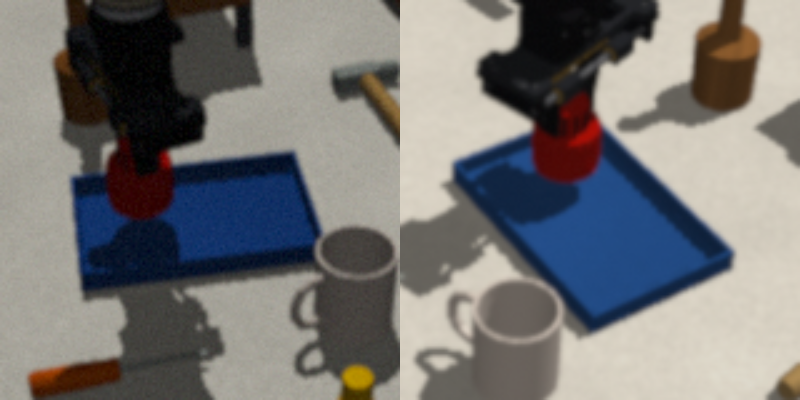

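send_rows --motion '[[[-0.6,0,6],0],[[-0.6,0,6],0],[[-0.6,0,6],0],[[-0.3,0,5],0],[[-0.3,0,3],0]]'

```text
time_s: 22.43
position: [0.5219, 0.2043, 0.0679]
tcp_rot: [[-0.138, 0.99, -0.021], [0.99, 0.139, 0.033], [0.036, -0.016, -0.999]]
force: [-0.8, 0.9, -0.6]
opening: 0.499
```

```bash
python3 plan.py .519 .203 .061 5
```

```text
t 22.43 pos [0.5219 0.2043 0.0679] yaw 98.0 tiltz [-0.0209  0.0335 -0.9992] q6 -91.3 F [-0.8  0.9 -0.6] M [ 0.06  0.03 -0.01] op 0.499
[[[-0.2, -0.6, 1.4], 0.0], [[-0.2, -0.6, 1.4], 0.0], [[-0.2, -0.6, 1.4], 0.0], [[-0.2, -0.6, 1.4], 0.0], [[-0.2, -0.6, 1.4], 0.0]]
```

send_rows --motion '[[[0,0,2],0],[[0,0,1.5],0],[[0,0,1],0],[[0,0,1],0],[[0,0,0],0]]'

```text
time_s: 22.85
position: [0.5214, 0.2044, 0.0611]
tcp_rot: [[-0.138, 0.99, -0.022], [0.99, 0.139, 0.033], [0.036, -0.017, -0.999]]
force: [-0.4, -0.4, -0.7]
opening: 0.5
```

```bash
python3 plan.py .519 .203 .061 5
```

```text
t 22.85 pos [0.5214 0.2044 0.0611] yaw 97.9 tiltz [-0.0222  0.0333 -0.9992] q6 -91.3 F [-0.4 -0.4 -0.7] M [ 0.    0.08 -0.07] op 0.5
[[[-0.2, -0.5, 0.0], 0.0], [[-0.2, -0.5, 0.0], 0.0], [[-0.2, -0.5, 0.0], 0.0], [[-0.2, -0.5, 0.0], 0.0], [[-0.2, -0.5, 0.0], 0.0]]
```

send_rows --motion '[[[0,0,1],0],[[0,0,0.7],0],[[0,0,0.5],0],[[0,0,0],0],[[0,0,0],0]]'

```text
time_s: 23.27
position: [0.5218, 0.2046, 0.0613]
tcp_rot: [[-0.139, 0.99, -0.02], [0.99, 0.139, 0.033], [0.036, -0.015, -0.999]]
force: [-0.1, 0.7, -0.8]
opening: 0.501
```

```bash
python3 - <<'E'
from rig import *
from h import *
a=capture("side")["image"][130:290,210:370];b=capture("scene")["image"][150:300,300:450]
cv2.imwrite("pics/c10.png",np.hstack([cv2.resize(a,(400,400)),cv2.resize(b,(400,400))]))
E
python3 plan.py .519 .203 .059 5
```

```text
t 23.37 pos [0.5217 0.2046 0.0611] yaw 98.0 tiltz [-0.0204  0.0333 -0.9992] q6 -91.3 F [0.3 0.4 0.3] M [ 0.02 -0.02 -0.04] op 0.502
[[[-0.2, -0.6, 0.4], 0.0], [[-0.2, -0.6, 0.4], 0.0], [[-0.2, -0.6, 0.4], 0.0], [[-0.2, -0.6, 0.4], 0.0], [[-0.2, -0.6, 0.4], 0.0]]
```

View pics/c10.png

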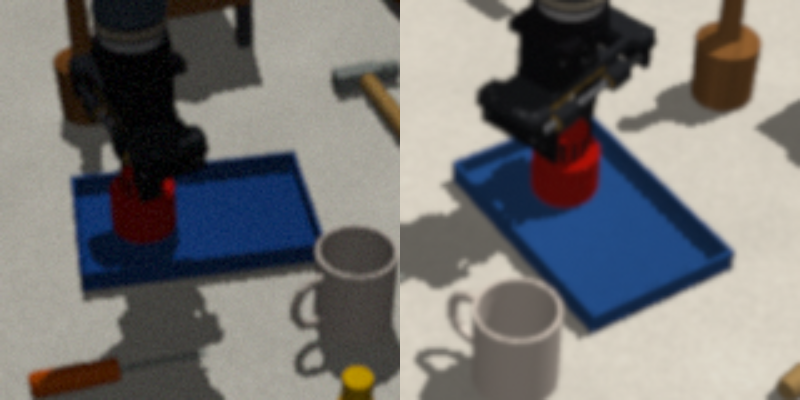

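send_rows --motion '[[[0,0,2],0],[[0,0,2],0],[[0,0,1],0],[[0,0,0],0],[[0,0,0],0]]'

```text
time_s: 23.78
position: [0.5223, 0.205, 0.0614]
tcp_rot: [[-0.14, 0.99, -0.018], [0.99, 0.14, 0.033], [0.035, -0.013, -0.999]]
force: [0.6, -0.1, -0.8]
opening: 0.495
```

send_rows --motion '[[[0,0,0],0],[[0,0,0],0],[[0,0,0],0],[[0,0,0],0],[[0,0,0],0]]' --gripper 0.1

```text
time_s: 24.2
position: [0.5224, 0.2051, 0.0601]
tcp_rot: [[-0.139, 0.99, -0.019], [0.99, 0.14, 0.034], [0.036, -0.014, -0.999]]
force: [1.3, 0.8, -0.3]
opening: 0.795
```

send_rows --motion '[[[0,0,0],0],[[0,0,0],0],[[0,0,-3],0],[[0,0,-10],0],[[0,0,-15],0]]'

```text
time_s: 24.62
position: [0.5205, 0.2037, 0.0864]
tcp_rot: [[-0.139, 0.99, -0.026], [0.99, 0.14, 0.032], [0.036, -0.021, -0.999]]
force: [0.0, 0.8, -0.3]
opening: 0.897
```

send_rows --motion '[[[0,0,-30],0],[[0,0,-35],0],[[0,0,-35],0],[[0,0,-35],0],[[0,0,-30],0]]'

```text
time_s: 25.03
position: [0.521, 0.1974, 0.2571]
tcp_rot: [[-0.139, 0.99, -0.037], [0.99, 0.14, 0.03], [0.035, -0.033, -0.999]]
force: [1.0, -0.2, 0.6]
opening: 0.904
```

```bash
python3 - <<'E'
from rig import *
from h import *
import pickle
A=capture("side");B=capture("scene"); pickle.dump((B,A),open("sd2.pkl","wb"))
a=A["image"][130:290,210:370];b=B["image"][150:300,300:450]
cv2.imwrite("pics/c11.png",np.hstack([cv2.resize(a,(400,400)),cv2.resize(b,(400,400))]))
for n,d in(("side",A),("scene",B)):
  for t,z in(("cap",.005),("cap_grip",.0705),("neck_top",.137),("strainer_knob",.172),("tray",0)):
    for r in place_of(n,t): print(n,t,np.round(r["xy"],1),round(r["p"],2),np.round(onz(d,r["xy"],z),4))
E
python3 plan.py .584 -.232 .29 15
```

```text
side cap [265.8 218. ] 0.97 [0.5188 0.2106 0.005 ]
side cap [419.6 389.1] 0.72 [ 0.6648 -0.3859  0.005 ]
side cap [395. 287.] 0.66 [ 0.7387 -0.1374  0.005 ]
side cap [287.7 373.4] 0.55 [ 0.4376 -0.2703  0.005 ]
side cap_grip [281.1 358.2] 0.9 [ 0.4267 -0.2751  0.0705]
side cap_grip [394.9 269.8] 0.9 [ 0.7281 -0.1416  0.0705]
side cap_grip [262.4 200.4] 0.79 [0.5136 0.2059 0.0705]
side cap_grip [426.4 366.9] 0.78 [ 0.6707 -0.3807  0.0705]
side neck_top [354.9 293.4] 0.8 [ 0.5914 -0.2275  0.137 ]
side strainer_knob [350.6 284.8] 0.84 [ 0.5784 -0.233   0.172 ]
side strainer_knob [255.4 282. ] 0.7 [ 0.414 -0.167  0.172]
side strainer_knob [288.9 218.4] 0.62 [ 0.5268 -0.0095  0.172 ]
side tray [289.8 219.7] 0.77 [0.5806 0.1871 0.    ]
scene cap [312.9 335. ] 0.96 [ 0.745  -0.1436  0.005 ]
scene cap [361.6 222.5] 0.82 [0.5343 0.2006 0.005 ]
scene cap [197.4 282.4] 0.77 [ 0.4355 -0.2641  0.005 ]
scene cap [208.5 373.2] 0.72 [ 0.6809 -0.3839  0.005 ]
scene cap_grip [197.2 265.9] 0.95 [ 0.4466 -0.2593  0.0705]
scene cap_grip [309.8 313.4] 0.9 [ 0.7333 -0.1415  0.0705]
scene cap_grip [206.7 35
[... 234 characters left out ...]
236.  261.5] 0.5 [ 0.5842 -0.2244  0.172 ]
scene strainer_knob [282.8 236.2] 0.43 [ 0.5856 -0.0985  0.172 ]
scene tray [370.6 231.1] 0.68 [0.5719 0.1996 0.    ]
t 25.63 pos [0.5205 0.1974 0.2528] yaw 98.0 tiltz [-0.0414  0.0299 -0.9987] q6 -90.7 F [0.2 0.2 0. ] M [ 0.   -0.08  0.02] op 0.899
[[[-28.8, 0.1, -3.5], 0.0], [[-28.8, 0.1, -3.5], 0.0], [[-28.8, 0.1, -3.5], 0.0], [[-28.8, 0.1, -3.5], 0.0], [[-28.8, 0.1, -3.5], 0.0]]
[[[-28.8, 0.1, -3.5], 0.0], [[-28.8, 0.1, -3.5], 0.0], [[-28.8, 0.1, -3.5], 0.0], [[-28.8, 0.1, -3.5], 0.0], [[-28.8, 0.1, -3.5], 0.0]]
[[[-28.8, 0.1, -3.5], 0.0], [[-28.8, 0.1, -3.5], 0.0], [[-28.8, 0.1, -3.5], 0.0], [[-28.8, 0.1, -3.5], 0.0], [[-28.8, 0.1, -3.5], 0.0]]
```

View pics/c11.png

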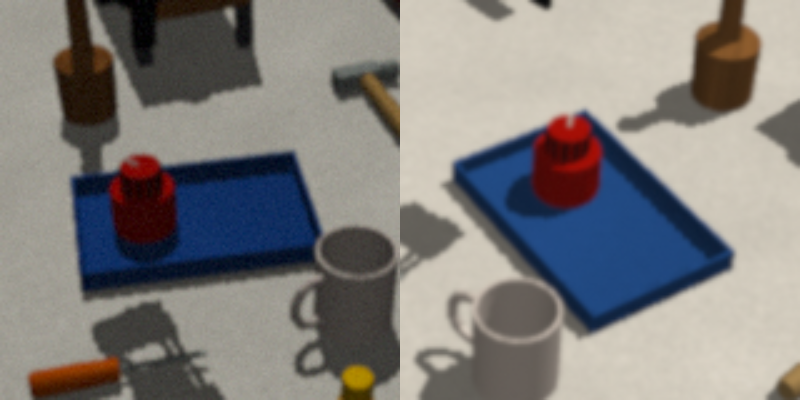

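send_rows --motion '[[[-20,0,-4],0],[[-28,0,-4],0],[[-30,0,-4],0],[[-30,0,-4],0],[[-30,0,-4],0]]' --gripper 0.2

```text
time_s: 26.05
position: [0.5388, 0.0621, 0.2645]
tcp_rot: [[-0.149, 0.988, -0.049], [0.988, 0.151, 0.032], [0.039, -0.044, -0.998]]
force: [0.1, 0.3, 0.5]
opening: 0.804
```

send_rows --motion '[[[-30,0,-3],0],[[-30,0,-3],0],[[-30,0,-3],0],[[-30,0,-3],0],[[-30,0,-3],0]]'

```text
time_s: 26.47
position: [0.5618, -0.0934, 0.272]
tcp_rot: [[-0.15, 0.987, -0.053], [0.988, 0.152, 0.034], [0.041, -0.047, -0.998]]
force: [0.1, 0.7, -0.2]
opening: 0.796
```

```bash
python3 plan.py .584 -.232 .28 6
```

```text
t 26.47 pos [ 0.5618 -0.0934  0.272 ] yaw 98.6 tiltz [-0.0529  0.0338 -0.998 ] q6 -120.0 F [ 0.1  0.7 -0.2] M [ 0.08 -0.01 -0.01] op 0.796
[[[-23.3, 0.1, -2.3], 0.0], [[-23.3, 0.1, -2.3], 0.0], [[-23.3, 0.1, -2.3], 0.0], [[-23.3, 0.1, -2.3], 0.0], [[-23.3, 0.1, -2.3], 0.0]]
[[[-23.3, 0.1, -2.3], 0.0]]
```

send_rows --motion '[[[-26,0,-2],0],[[-25,0,-2],0],[[-24,0,-2],0],[[-20,0,-2],0],[[-15,0,-2],0]]'

```text
time_s: 26.88
position: [0.5788, -0.212, 0.2747]
tcp_rot: [[-0.146, 0.988, -0.056], [0.988, 0.148, 0.035], [0.043, -0.05, -0.998]]
force: [0.2, -0.0, 0.5]
opening: 0.8
```

send_rows --motion '[[[-8,0,0],0],[[0,0,0],0],[[0,0,0],0],[[0,0,0],0],[[0,0,0],0]]'

```text
time_s: 27.3
position: [0.5797, -0.2212, 0.2724]
tcp_rot: [[-0.143, 0.988, -0.059], [0.989, 0.145, 0.038], [0.046, -0.053, -0.998]]
force: [-0.0, 0.1, -0.4]
opening: 0.8
```

```bash
python3 - <<'E'
from rig import *
from h import *
import pickle
d=capture("wrist"); cv2.imwrite("pics/w12.png",d["image"]); pickle.dump(d,open("w12.pkl","wb"))
for t,z in(("neck_top",.137),("strainer_knob",.172)):
    for r in place_of("wrist",t): print(t,np.round(r["xy"],1),round(r["p"],2),np.round(onz(d,r["xy"],z),4))
E
python3 plan.py .584 -.232 .2 5
```

```text
strainer_knob [304.  247.7] 0.69 [ 0.5816 -0.2331  0.172 ]
t 27.45 pos [ 0.5799 -0.2214  0.2727] yaw 98.3 tiltz [-0.0582  0.0369 -0.9976] q6 -129.6 F [0.2 0.1 0.7] M [-0.01 -0.03 -0.05] op 0.802
[[[-2.9, 1.3, 14.4], 0.0], [[-2.9, 1.3, 14.4], 0.0], [[-2.9, 1.3, 14.4], 0.0], [[-2.9, 1.3, 14.4], 0.0], [[-2.9, 1.3, 14.4], 0.0]]
```

View pics/w12.png

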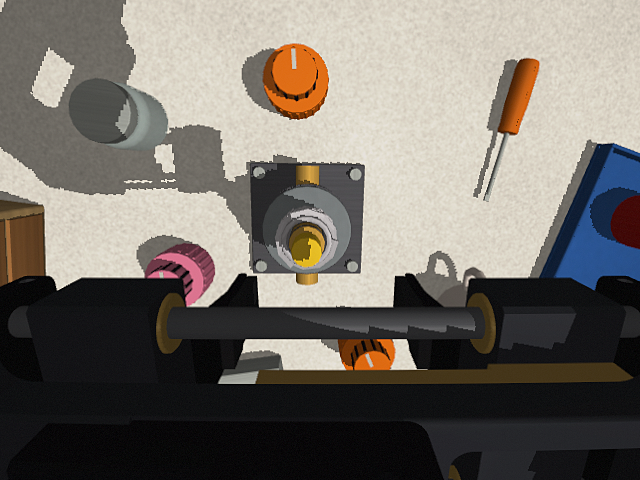

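send_rows --motion '[[[-3,1,10],0],[[-3,1,12],0],[[-3,1,12],0],[[-3,1,12],0],[[-1,1,8],0]]'

```text
time_s: 27.87
position: [0.585, -0.2307, 0.2156]
tcp_rot: [[-0.147, 0.988, -0.054], [0.988, 0.149, 0.034], [0.042, -0.048, -0.998]]
force: [-0.7, 0.7, 0.2]
opening: 0.801
```

```bash
python3 plan.py .583 -.2325 .158 5
```

```text
t 27.87 pos [ 0.585  -0.2307  0.2156] yaw 98.5 tiltz [-0.054   0.0342 -0.998 ] q6 -130.2 F [-0.7  0.7  0.2] M [ 0.02 -0.04  0.05] op 0.801
[[[-0.8, 0.1, 11.5], 0.0], [[-0.8, 0.1, 11.5], 0.0], [[-0.8, 0.1, 11.5], 0.0], [[-0.8, 0.1, 11.5], 0.0], [[-0.8, 0.1, 11.5], 0.0]]
```

send_rows --motion '[[[-1,0,11],0],[[-1,0,11],0],[[-1,0,11],0],[[-1,0,9],0],[[-1,0,6],0]]'

```text
time_s: 28.28
position: [0.5816, -0.2331, 0.1596]
tcp_rot: [[-0.147, 0.987, -0.059], [0.988, 0.149, 0.037], [0.046, -0.053, -0.998]]
force: [-0.3, 0.1, -0.3]
opening: 0.797
```

```bash
python3 plan.py .583 -.2325 .157 5
```

```text
t 28.28 pos [ 0.5816 -0.2331  0.1596] yaw 98.4 tiltz [-0.0587  0.0375 -0.9976] q6 -130.6 F [-0.3  0.1 -0.3] M [ 0.06 -0.04  0.01] op 0.797
[[[0.0, 0.3, 0.5], 0.0], [[0.0, 0.3, 0.5], 0.0], [[0.0, 0.3, 0.5], 0.0], [[0.0, 0.3, 0.5], 0.0], [[0.0, 0.3, 0.5], 0.0]]
```

send_rows --motion '[[[0,0,1],0],[[0,0,0],0],[[0,0,0],0],[[0,0,0],0],[[0,0,0],0]]' --gripper 1

```text
time_s: 28.7
position: [0.5812, -0.233, 0.157]
tcp_rot: [[-0.146, 0.987, -0.06], [0.988, 0.149, 0.039], [0.047, -0.054, -0.997]]
force: [-0.6, -0.6, -0.2]
opening: 0.511
```

send_rows --motion '[[[0,0,0],0],[[0,0,0],0],[[0,0,0],0],[[0,0,0],0],[[0,0,0],0]]'

```text
time_s: 29.12
position: [0.5823, -0.2334, 0.1592]
tcp_rot: [[-0.147, 0.988, -0.057], [0.988, 0.149, 0.036], [0.044, -0.051, -0.998]]
force: [0.0, -0.9, -1.0]
opening: 0.27
```

send_rows --motion '[[[0,0,0],0],[[0,0,0],0],[[0,0,0],0],[[0,0,0],0],[[0,0,0],0]]'

```text
time_s: 29.53
position: [0.5821, -0.2333, 0.1588]
tcp_rot: [[-0.147, 0.988, -0.057], [0.988, 0.149, 0.037], [0.045, -0.051, -0.998]]
force: [-0.4, -0.6, 0.2]
opening: 0.269
```

```bash
python3 - <<'E'
from rig import *
from h import *
a=capture("side")["image"][200:360,270:430];b=capture("wrist")["image"][120:440,160:480]
cv2.imwrite("pics/c13.png",np.hstack([cv2.resize(a,(400,400)),cv2.resize(b,(400,400))]))
E
python3 plan.py .583 -.2325 .25 10
```

```text
t 29.63 pos [ 0.5821 -0.2333  0.1589] yaw 98.5 tiltz [-0.0573  0.0367 -0.9977] q6 -130.6 F [ 0.1 -0.4 -0.5] M [ 0.02 -0.03  0.02] op 0.265
[[[0.5, -0.4, -9.1], 0.0], [[0.5, -0.4, -9.1], 0.0], [[0.5, -0.4, -9.1], 0.0], [[0.5, -0.4, -9.1], 0.0], [[0.5, -0.4, -9.1], 0.0]]
[[[0.5, -0.4, -9.1], 0.0], [[0.5, -0.4, -9.1], 0.0], [[0.5, -0.4, -9.1], 0.0], [[0.5, -0.4, -9.1], 0.0], [[0.5, -0.4, -9.1], 0.0]]
```

View pics/c13.png

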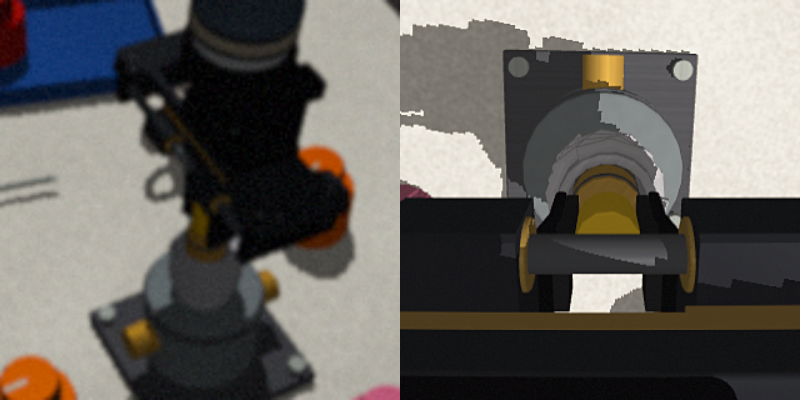

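send_rows --motion '[[[0.2,-0.2,-4],0],[[0.4,-0.4,-8],0],[[0.5,-0.5,-9],0],[[0.5,-0.5,-9],0],[[0.5,-0.5,-9],0]]'

```text
time_s: 30.05
position: [0.5817, -0.2329, 0.1994]
tcp_rot: [[-0.147, 0.987, -0.059], [0.988, 0.149, 0.038], [0.046, -0.053, -0.998]]
force: [0.1, -0.8, -1.1]
opening: 0.268
```

```bash
python3 plan.py .583 -.2325 .25 6
```

```text
t 30.05 pos [ 0.5817 -0.2329  0.1994] yaw 98.4 tiltz [-0.0588  0.0378 -0.9976] q6 -130.6 F [ 0.1 -0.8 -1.1] M [-0.   -0.11  0.03] op 0.268
[[[0.4, -0.2, -8.4], 0.0], [[0.4, -0.2, -8.4], 0.0], [[0.4, -0.2, -8.4], 0.0], [[0.4, -0.2, -8.4], 0.0], [[0.4, -0.2, -8.4], 0.0]]
[[[0.4, -0.2, -8.4], 0.0]]
```

send_rows --motion '[[[0.4,-0.3,-9],0],[[0.4,-0.3,-9],0],[[0.4,-0.3,-9],0],[[0.4,-0.3,-9],0],[[0.4,-0.3,-9],0]]'

```text
time_s: 30.47
position: [0.5824, -0.2325, 0.2517]
tcp_rot: [[-0.147, 0.987, -0.057], [0.988, 0.149, 0.037], [0.045, -0.051, -0.998]]
force: [0.3, 0.7, -1.0]
opening: 0.266
```

send_rows --motion '[[[0.4,-0.3,-9],0],[[0.4,-0.3,-9],0],[[0.4,-0.3,-9],0],[[0.4,-0.3,-9],0],[[0.4,-0.3,-6],0]]'

```text
time_s: 30.88
position: [0.5832, -0.2323, 0.2996]
tcp_rot: [[-0.147, 0.988, -0.056], [0.988, 0.149, 0.036], [0.044, -0.05, -0.998]]
force: [0.4, 0.2, -0.5]
opening: 0.267
```

```bash
python3 - <<'E'
from rig import *
from h import *
a=capture("side")["image"][140:360,250:470];b=capture("scene")["image"][170:350,150:330]
cv2.imwrite("pics/c14.png",np.hstack([cv2.resize(a,(400,400)),cv2.resize(b,(400,400))]))
E
python3 plan.py .637 .184 .29 20
```

```text
t 30.98 pos [ 0.5836 -0.2326  0.2998] yaw 98.5 tiltz [-0.0546  0.035  -0.9979] q6 -130.5 F [-0.5  0.7 -0.8] M [ 0.01 -0.01  0.05] op 0.265
[[[20.2, 5.8, 1.1], 0.0], [[20.2, 5.8, 1.1], 0.0], [[20.2, 5.8, 1.1], 0.0], [[20.2, 5.8, 1.1], 0.0], [[20.2, 5.8, 1.1], 0.0]]
[[[20.2, 5.8, 1.1], 0.0], [[20.2, 5.8, 1.1], 0.0], [[20.2, 5.8, 1.1], 0.0], [[20.2, 5.8, 1.1], 0.0], [[20.2, 5.8, 1.1], 0.0]]
[[[20.2, 5.8, 1.1], 0.0], [[20.2, 5.8, 1.1], 0.0], [[20.2, 5.8, 1.1], 0.0], [[20.2, 5.8, 1.1], 0.0], [[20.2, 5.8, 1.1], 0.0]]
[[[20.2, 5.8, 1.1], 0.0], [[20.2, 5.8, 1.1], 0.0], [[20.2, 5.8, 1.1], 0.0], [[20.2, 5.8, 1.1], 0.0], [[20.2, 5.8, 1.1], 0.0]]
```

View pics/c14.png

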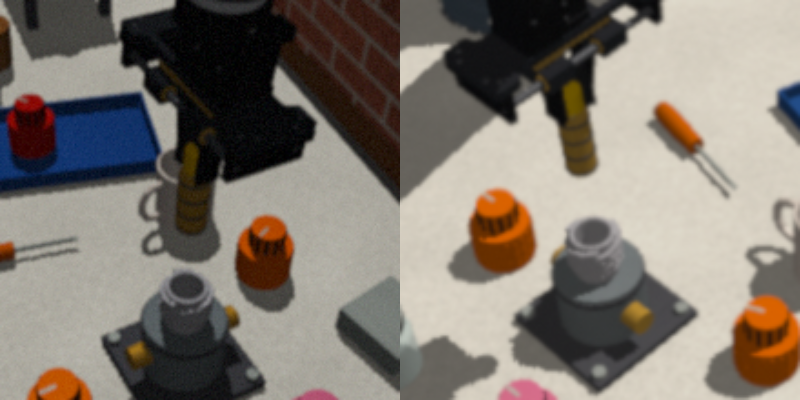

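send_rows --motion '[[[10,3,0],0],[[16,5,1],0],[[20,6,1],0],[[22,6,1],0],[[22,6,1],0]]'

```text
time_s: 31.4
position: [0.5949, -0.1365, 0.2952]
tcp_rot: [[-0.139, 0.988, -0.059], [0.989, 0.142, 0.038], [0.046, -0.053, -0.998]]
force: [0.0, 0.0, -1.3]
opening: 0.267
```

send_rows --motion '[[[22,6,1],0],[[22,6,1],0],[[22,6,1],0],[[22,6,1],0],[[22,6,1],0]]'

```text
time_s: 31.82
position: [0.6053, -0.0082, 0.2894]
tcp_rot: [[-0.142, 0.987, -0.069], [0.988, 0.145, 0.044], [0.053, -0.062, -0.997]]
force: [0.2, -0.9, -0.7]
opening: 0.267
```

send_rows --motion '[[[22,6,1],0],[[22,6,1],0],[[22,6,1],0],[[22,6,1],0],[[22,6,1],0]]'

```text
time_s: 32.23
position: [0.6131, 0.1204, 0.2841]
tcp_rot: [[-0.146, 0.986, -0.081], [0.987, 0.151, 0.048], [0.059, -0.073, -0.996]]
force: [0.5, 1.1, -0.6]
opening: 0.264
```

```bash
python3 plan.py .637 .184 .22 8
```

```text
t 32.23 pos [0.6131 0.1204 0.2841] yaw 98.4 tiltz [-0.0806  0.0478 -0.9956] q6 -99.6 F [ 0.5  1.1 -0.6] M [ 0.04 -0.05 -0.02] op 0.264
[[[6.9, 4.7, 8.1], 0.0], [[6.9, 4.7, 8.1], 0.0], [[6.9, 4.7, 8.1], 0.0], [[6.9, 4.7, 8.1], 0.0], [[6.9, 4.7, 8.1], 0.0]]
[[[6.9, 4.7, 8.1], 0.0], [[6.9, 4.7, 8.1], 0.0], [[6.9, 4.7, 8.1], 0.0]]
```

send_rows --motion '[[[8,5,8],0],[[8,5,8],0],[[8,5,8],0],[[8,5,8],0],[[6,4,8],0]]'

```text
time_s: 32.65
position: [0.6255, 0.1732, 0.24]
tcp_rot: [[-0.153, 0.985, -0.085], [0.986, 0.157, 0.048], [0.061, -0.076, -0.995]]
force: [0.2, -0.4, -1.4]
opening: 0.266
```

send_rows --motion '[[[5,3,8],0],[[4,3,8],0],[[4,3,8],0],[[3,2,8],0],[[2,1,8],0]]'

```text
time_s: 33.07
position: [0.632, 0.1952, 0.1938]
tcp_rot: [[-0.15, 0.985, -0.088], [0.987, 0.154, 0.047], [0.06, -0.079, -0.995]]
force: [-0.1, 0.9, -2.1]
opening: 0.264
```

```bash
python3 - <<'E'
from rig import *
from h import *
a=capture("side")["image"][110:290,190:370];b=capture("scene")["image"][120:300,290:470]
cv2.imwrite("pics/c15.png",np.hstack([cv2.resize(a,(400,400)),cv2.resize(b,(400,400))]))
E
python3 plan.py .637 .184 .12 10
```

```text
t 33.17 pos [0.6305 0.1951 0.1926] yaw 98.7 tiltz [-0.0916  0.0471 -0.9947] q6 -93.9 F [-0.   0.4 -0.8] M [ 0.04  0.02 -0.05] op 0.268
[[[-1.6, 1.1, 7.1], 0.0], [[-1.6, 1.1, 7.1], 0.0], [[-1.6, 1.1, 7.1], 0.0], [[-1.6, 1.1, 7.1], 0.0], [[-1.6, 1.1, 7.1], 0.0]]
[[[-1.6, 1.1, 7.1], 0.0], [[-1.6, 1.1, 7.1], 0.0], [[-1.6, 1.1, 7.1], 0.0], [[-1.6, 1.1, 7.1], 0.0], [[-1.6, 1.1, 7.1], 0.0]]
```

View pics/c15.png

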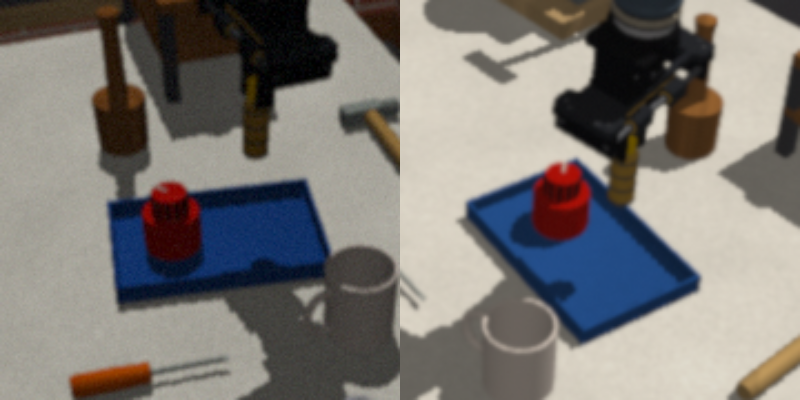

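send_rows --motion '[[[-1,1,8],0],[[-1,1,8],0],[[-2,1,8],0],[[-2,1,8],0],[[-2,1,8],0]]'

```text
time_s: 33.58
position: [0.6353, 0.1887, 0.1515]
tcp_rot: [[-0.15, 0.985, -0.085], [0.987, 0.154, 0.047], [0.06, -0.077, -0.995]]
force: [-0.1, -0.3, -1.4]
opening: 0.265
```

send_rows --motion '[[[-1.5,1,8],0],[[-1.5,1,8],0],[[-1.5,1,8],0],[[-1.5,1,6],0],[[-1,1,4],0]]'

```text
time_s: 34.0
position: [0.6378, 0.1826, 0.1114]
tcp_rot: [[-0.149, 0.985, -0.088], [0.987, 0.153, 0.047], [0.06, -0.08, -0.995]]
force: [0.2, -0.2, -0.7]
opening: 0.27
```

```bash
python3 plan.py .637 .184 .083 5
```

```text
t 34.0 pos [0.6378 0.1826 0.1114] yaw 98.6 tiltz [-0.0878  0.0469 -0.995 ] q6 -95.4 F [ 0.2 -0.2 -0.7] M [-0.03 -0.07 -0.03] op 0.27
[[[-0.0, 0.3, 5.7], 0.0], [[-0.0, 0.3, 5.7], 0.0], [[-0.0, 0.3, 5.7], 0.0], [[-0.0, 0.3, 5.7], 0.0], [[-0.0, 0.3, 5.7], 0.0]]
```

send_rows --motion '[[[0,0.3,6],0],[[0,0.3,6],0],[[0,0.3,6],0],[[0,0.3,5],0],[[0,0.3,3],0]]'

```text
time_s: 34.42
position: [0.6374, 0.1841, 0.0825]
tcp_rot: [[-0.148, 0.985, -0.087], [0.987, 0.153, 0.047], [0.06, -0.079, -0.995]]
force: [-0.8, 0.0, -0.8]
opening: 0.263
```

```bash
python3 - <<'E'
from rig import *
from h import *
a=capture("side")["image"][110:290,190:370];b=capture("scene")["image"][120:300,290:470]
cv2.imwrite("pics/c16.png",np.hstack([cv2.resize(a,(400,400)),cv2.resize(b,(400,400))]))
E
python3 plan.py .637 .184 .079 5
```

```text
t 34.52 pos [0.6371 0.1841 0.0824] yaw 98.5 tiltz [-0.0882  0.0469 -0.995 ] q6 -95.5 F [ 0.4  0.1 -1.1] M [ 0.05 -0.05 -0.03] op 0.265
[[[-0.1, 0.0, 0.7], 0.0], [[-0.1, 0.0, 0.7], 0.0], [[-0.1, 0.0, 0.7], 0.0], [[-0.1, 0.0, 0.7], 0.0], [[-0.1, 0.0, 0.7], 0.0]]
```

View pics/c16.png

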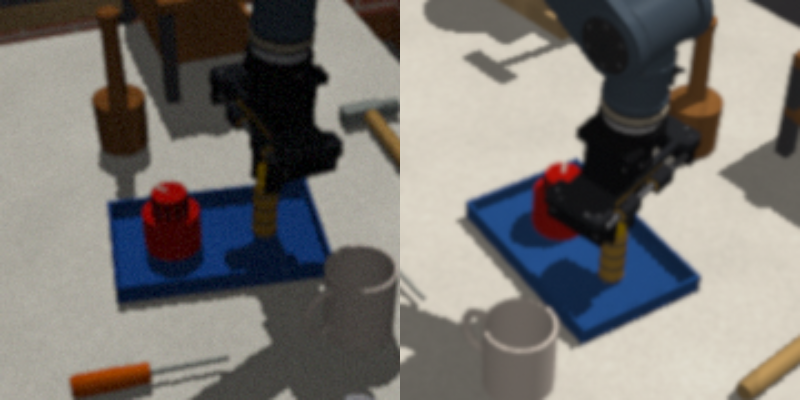

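send_rows --motion '[[[0,0,1.5],0],[[0,0,1.5],0],[[0,0,1],0],[[0,0,1],0],[[0,0,1],0]]'

```text
time_s: 34.93
position: [0.638, 0.1848, 0.0783]
tcp_rot: [[-0.149, 0.985, -0.084], [0.987, 0.153, 0.047], [0.06, -0.076, -0.995]]
force: [-0.9, -0.6, 6.3]
opening: 0.266
```

send_rows --motion '[[[0,0,1],0],[[0,0,1],0],[[0,0,1],0],[[0,0,0],0],[[0,0,0],0]]'

```text
time_s: 35.35
position: [0.6386, 0.1849, 0.0784]
tcp_rot: [[-0.149, 0.985, -0.081], [0.987, 0.153, 0.047], [0.059, -0.073, -0.996]]
force: [-0.5, -0.8, -1.3]
opening: 0.268
```

send_rows --motion '[[[0,0,0],0],[[0,0,0],0],[[0,0,0],0],[[0,0,0],0],[[0,0,0],0]]' --gripper 0.3

```text
time_s: 35.77
position: [0.6386, 0.185, 0.0771]
tcp_rot: [[-0.149, 0.985, -0.082], [0.987, 0.153, 0.048], [0.059, -0.073, -0.996]]
force: [0.4, -1.0, 0.1]
opening: 0.557
```

send_rows --motion '[[[0,0,0],0],[[0,0,0],0],[[0,0,0],0],[[0,0,0],0],[[0,0,0],0]]'

```text
time_s: 36.18
position: [0.6387, 0.1849, 0.0768]
tcp_rot: [[-0.149, 0.985, -0.082], [0.987, 0.153, 0.047], [0.059, -0.074, -0.996]]
force: [0.7, -0.6, 0.7]
opening: 0.698
```

```bash
python3 - <<'E'
from rig import *
from h import *
a=capture("side")["image"][110:290,190:370];b=capture("scene")["image"][120:300,290:470]
cv2.imwrite("pics/c17.png",np.hstack([cv2.resize(a,(400,400)),cv2.resize(b,(400,400))]))
E
python3 plan.py .64 .184 .2 10
```

```text
t 36.28 pos [0.6387 0.1849 0.0768] yaw 98.6 tiltz [-0.0818  0.0475 -0.9955] q6 -95.5 F [ 0.3 -0.2 -0.7] M [-0.01 -0.01  0.03] op 0.699
[[[0.6, -0.8, -12.3], 0.0], [[0.6, -0.8, -12.3], 0.0], [[0.6, -0.8, -12.3], 0.0], [[0.6, -0.8, -12.3], 0.0], [[0.6, -0.8, -12.3], 0.0]]
[[[0.6, -0.8, -12.3], 0.0], [[0.6, -0.8, -12.3], 0.0], [[0.6, -0.8, -12.3], 0.0], [[0.6, -0.8, -12.3], 0.0], [[0.6, -0.8, -12.3], 0.0]]
```

View pics/c17.png

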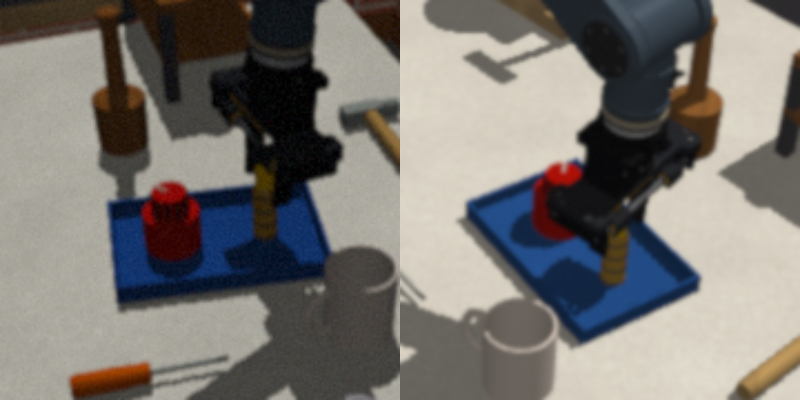

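The strainer stands free, so I retract slowly and straight up.

send_rows --motion '[[[0.3,-0.4,-6],0],[[0.5,-0.7,-9],0],[[0.5,-0.8,-10],0],[[0.5,-0.8,-10],0],[[0.5,-0.8,-10],0]]'

```text
time_s: 36.7
position: [0.6371, 0.1843, 0.1241]
tcp_rot: [[-0.149, 0.985, -0.086], [0.987, 0.153, 0.047], [0.06, -0.078, -0.995]]
force: [-0.1, 0.8, -0.4]
opening: 0.7
```

send_rows --motion '[[[0.6,-1,-14],0],[[0.6,-1,-15],0],[[0.6,-1,-15],0],[[0.6,-1,-15],0],[[0.6,-1,-12],0]]'

```text
time_s: 37.12
position: [0.6383, 0.1832, 0.2048]
tcp_rot: [[-0.149, 0.985, -0.081], [0.987, 0.153, 0.047], [0.059, -0.073, -0.996]]
force: [-0.7, -0.6, 0.4]
opening: 0.702
```

send_rows --motion '[[[0,0,-8],0],[[0,0,0],0],[[0,0,0],0],[[0,0,0],0],[[0,0,0],0]]'

```text
time_s: 37.53
position: [0.6411, 0.183, 0.2201]
tcp_rot: [[-0.15, 0.986, -0.071], [0.987, 0.153, 0.048], [0.059, -0.063, -0.996]]
force: [-0.3, -0.8, 0.3]
opening: 0.696
```

```bash
python3 - <<'E'
from rig import *
from h import *
A=capture("side");B=capture("scene")
a=A["image"][110:290,190:370];b=B["image"][120:300,290:470]
cv2.imwrite("pics/c18.png",np.hstack([cv2.resize(a,(400,400)),cv2.resize(b,(400,400))])); cv2.imwrite("pics/sc18.png",B["image"])
Tc=np.array([.577,.194]); x=np.array([.988,-.152]);y=np.array([.152,.988])
for n,d in(("side",A),("scene",B)):
  for t,z in(("cap",.005),("cap_grip",.0705),("strainer_knob",.091),("mug",0),("screwdriver",.01),("mallet",0),("bead_jar",0)):
    for r in place_of(n,t)[:4]:
      P=onz(d,r["xy"],z); q=P[:2]-Tc
      print(n,t,np.round(r["xy"],1),round(r["p"],2),np.round(P,3),"tray",np.round([q@x,q@y],3))
E
python3 plan.py .64 .184 .2 5
```

```text
side cap [394.6 288.1] 0.88 [ 0.736 -0.14   0.005] tray [ 0.208 -0.306]
side cap [419.1 388.4] 0.7 [ 0.665 -0.384  0.005] tray [ 0.175 -0.558]
side cap [267.9 218.8] 0.67 [0.523 0.205 0.005] tray [-0.055  0.003]
side cap [283.5 373.4] 0.6 [ 0.43  -0.268  0.005] tray [-0.075 -0.478]
side cap_grip [428.  367.4] 0.96 [ 0.673 -0.383  0.07 ] tray [ 0.182 -0.555]
side cap_grip [285.  357.1] 0.76 [ 0.434 -0.275  0.07 ] tray [-0.07  -0.485]
side cap_grip [394.9 271.1] 0.59 [ 0.726 -0.145  0.07 ] tray [ 0.199 -0.312]
side strainer_knob [307.9 189.6] 0.61 [0.634 0.184 0.091] tray [ 0.058 -0.001]
side strainer_knob [264.9 199. ] 0.42 [0.516 0.183 0.091] tray [-0.058 -0.021]
side mug [352.6 257.1] 0.8 [ 0.687 -0.008  0.   ] tray [ 0.139 -0.183]
side screwdriver [257.  282.8] 0.79 [ 0.437 -0.021  0.01 ] tray [-0.105 -0.234]
side mallet [307.2 189. ] 0.71 [0.672 0.308 0.   ] tray [0.076 0.127]
side bead_jar [348.3 452.3] 0.76 [ 0.493 -0.448  0.   ] tray [ 0.015 -0.647]
scene cap [362.6 218.4] 0.91 [0.524 0.214 0.005] tray [-0.056  0.012]
scene cap [210.5 368.4] 0.89 [ 0.673 -0.374  0.005] tray [ 0
[... 470 characters left out ...]
ne mug [346.3 289.1] 0.84 [0.686 0.01  0.   ] tray [ 0.136 -0.165]
scene mug [384.5 229.9] 0.62 [0.593 0.232 0.   ] tray [0.01 0.04]
scene mug [147.7 335.2] 0.62 [ 0.5  -0.44  0.  ] tray [ 0.02  -0.638]
scene screwdriver [280.8 236.5] 0.67 [ 0.44  -0.007  0.01 ] tray [-0.104 -0.219]
scene mallet [421.  182.5] 0.93 [0.513 0.465 0.   ] tray [-0.104  0.258]
scene bead_jar [146.4 333.1] 0.81 [ 0.492 -0.439  0.   ] tray [ 0.012 -0.639]
t 38.33 pos [0.6414 0.183  0.2206] yaw 98.6 tiltz [-0.07    0.0484 -0.9964] q6 -94.7 F [ 0.3 -0.5  0.6] M [-0.02 -0.    0.  ] op 0.697
[[[-0.0, -0.0, 4.1], 0.0], [[-0.0, -0.0, 4.1], 0.0], [[-0.0, -0.0, 4.1], 0.0], [[-0.0, -0.0, 4.1], 0.0], [[-0.0, -0.0, 4.1], 0.0]]
```

View pics/c18.png

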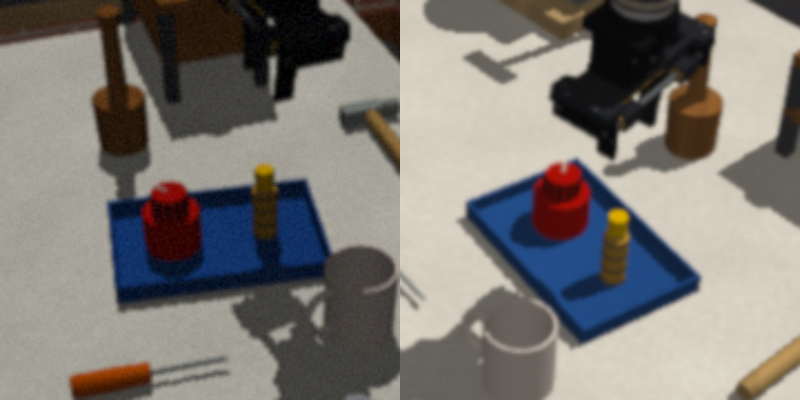

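View pics/sc18.png

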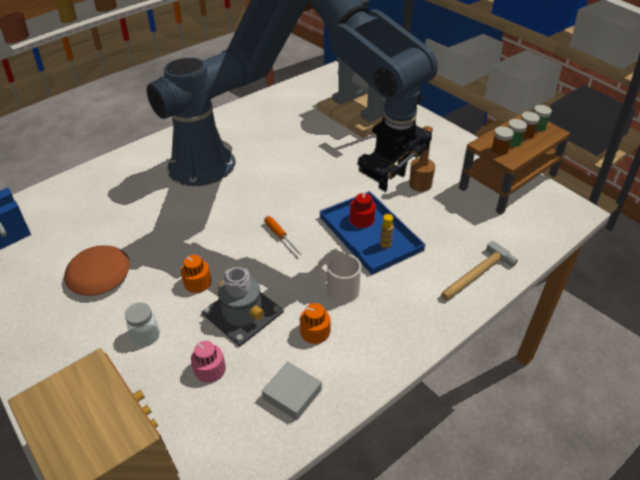

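Both stand upright in the tray: the cap at scene (362,212) and the strainer at (387,232). Nothing else has shifted and the gripper is clear, so I hand in.

```bash
python3 -c "
from rig import bot
print(bot.hand_in()); print(bot.read_state()['time_s'])"
```

```text
the job is handed in; nothing more can be done
None
the job is handed in; nothing more can be done
```

The red cap and the strainer are both standing upright in the blue tray, let go. I handed the job in at about 38 s of the 72 s allowed. The hand-in gives no verdict.

**What I did:** I unscrewed the cap anticlockwise in two grips, letting go once while it sat on the thread. I turned it past its free point with the fingers closed, lifted it about 120 mm and set it knob up in the near half of the tray. Then I pulled the strainer straight up by its yellow knob and stood it in the other half.

**Last checks:**
- **Cap:** about (-56, +5) mm from the tray's middle, from both cameras.
- **Strainer:** about (+60, 0) mm from the tray's middle.
- **Gripper:** clear of both, about 130 mm above the strainer's knob, with no force beyond sensor noise.
- **Other things on the bench:** the mug, jar, mallet and screwdriver look unmoved in the pictures. The side camera's network put the mallet on the strainer's knob, a false report; the scene camera has it where it was.

**What was off:** the tool's tilt drifted up to about 5.5° during the quick moves. Both pieces still settled upright when released.

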